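# Fill a tote from the tipping bucket and stack the totes

## Task

Stand the tote with the low divider on the tongue in front of the tipping bucket, then push the bucket's side lever all the way down past its latch so that its nuts drop into that tote, let the bucket swing back level, and add every stray nut from the bench. Stack the divided tote with its nuts on the tote bolted to the board, and all the loose empty totes on top of it in any order, each tote turned end for end against the one below so that it stands on the ledges instead of sinking into it. Leave the round tin and the steel block at the back where they are.

Things in the scene. Friction and masses are not known exactly. Their poses are not given: they have to be found in the camera images.
- divided_tote_mid (a point): Grey plastic tote with a 15 mm high divider across its middle, 120 (x) x 58 (y) x 50 mm high, 0.1 to 0.16 kg, tapered to 103 x 41 mm at the foot; its outer band, 30 to 50 mm above the foot, is upright and 58 mm across: grip there, across y. Point: its centre, 25 mm above the foot. x points to the FRONT end (card holder outside, ONE ledge inside, in the middle); the rear end has TWO, at the corners.
- tote_1_mid (a point): Loose empty tote, the same as the divided tote but without divider; same point (centre, 25 mm above its foot) and axes (x to the front end). 0.12 kg. It may be absent: 2 or 3 of the three are there.
- tote_2_mid (a point): Loose empty tote, the same as the divided tote but without divider; same point (centre, 25 mm above its foot) and axes (x to the front end). 0.12 kg. It may be absent: 2 or 3 of the three are there.
- tote_3_mid (a point): Loose empty tote, the same as the divided tote but without divider; same point (centre, 25 mm above its foot) and axes (x to the front end). 0.12 kg. It may be absent: 2 or 3 of the three are there.
- anchor_tote_mid (a point): The same tote without divider, screwed to a fixed board (144 x 80 x 12 mm). Point: its centre, 37 mm above the table; axes as the others. Ledges lie 42 mm above a tote's foot, 8 mm under the rim. A tote whose x points opposite to the lower one's rests on the ledges (centre 42 mm above the lower centre, 5 mm play each way); one facing the same way sinks in (nests, about 20 mm above).
- nut_1_mid (a point): Dark steel hex nut, 19 mm across flats (face normals at 30, 90, 150.. degrees from its x), 10 mm thick, 15 g; point at its centre, z along its axis. At the start it lies in the bucket. It may be absent (2 or 3 of three are there).
- nut_2_mid (a point): Dark steel hex nut, 19 mm across flats (face normals at 30, 90, 150.. degrees from its x), 10 mm thick, 15 g; point at its centre, z along its axis. At the start it lies in the bucket. It may be absent (2 or 3 of three are there).
- nut_3_mid (a point): Dark steel hex nut, 19 mm across flats (face normals at 30, 90, 150.. degrees from its x), 10 mm thick, 15 g; point at its centre, z along its axis. At the start it lies in the bucket. It may be absent (2 or 3 of three are there).
- nut_4_mid (a point): Dark steel hex nut, 19 mm across flats (face normals at 30, 90, 150.. degrees from its x), 10 mm thick, 15 g; point at its centre, z along its axis. A stray one: it starts lying flat on the bench beside the stand. It may be absent (1 or 2 of two are there).
- nut_5_mid (a point): Dark steel hex nut, 19 mm across flats (face normals at 30, 90, 150.. degrees from its x), 10 mm thick, 15 g; point at its centre, z along its axis. A stray one: it starts lying flat on the bench beside the stand. It may be absent (1 or 2 of two are there).
- tongue (a point): Middle of the place for the tote to be filled, on top of the stand's fixed tongue (78 mm wide plate, 6 mm above the table). Its x axis points to the bucket, y across, z up. A tote centred here within about 8 mm, its length along x (either way round), catches the nuts; the bucket overhangs it only while tipped.
- pivot (a point): Axle of the bucket on the fixed stand, 115 mm above the table and 85 mm from the tongue's middle; axes as the tongue's. The bucket (steel scoop, 92 x 50 x 42 mm) stands above the axle, top 215 mm above the table, and pours toward -x of this frame, over the tongue; it sweeps up to 240 mm above the table.
- lever_roller (a point): Centre of the rubber roller (18 mm across, 36 mm long, along y) on the bucket's side lever, 105 mm to the +y side of the stand's middle. It goes round the axle at 85 mm radius: at rest 79 mm above and 32 mm before (-x) the axle, fully tipped 10 mm below and 84 mm before it. Push it down from above with closed fingers along this arc (6 to 15 N; the latch gives way at 0.1 to 0.4 rad).
- bucket (a joint): Tip angle of the bucket, rad: 0 level, 1.3 fully tipped against its stop (nuts slide out from about 0.8 rad). A spring swings it back to 0 when it is let go.
- tin: Round tin, 64 mm diameter, 47 mm high; origin at the centre of its underside. A bystander.
- steel_block: Steel packing block, 45 x 57 x 25 mm; origin at the centre of its underside. A bystander.

How it is judged:
By the outcome, as a careful person would: the job done as asked, in the order asked, and still so for the second after the job is handed in, with the robot touching nothing.
Of tote_1, tote_2, tote_3 only 2 to 3 are there at a start; the rules pass over those that are not, and their reading is None.
Of nut_1, nut_2, nut_3 only 2 to 3 are there at a start; the rules pass over those that are not, and their reading is None.
Of nut_4, nut_5 only 1 to 2 are there at a start; the rules pass over those that are not, and their reading is None.
At some moment in a run one of nut_4, nut_5 may be knocked a few centimetres aside while the robot is not near it.
It also fails if it takes over 210 s, if anything falls off the work surface, if the arm or the gripper's body presses on something with over 40 N, if the wrist force passes 120 N, or if a joint passes its speed limit or range.

## Robot

A 6-joint arm with a two-finger parallel gripper is mounted at the origin on a cart in front of the work surface, level with it; the furniture and walls round the work are solid. World frame = base frame: x ahead of the robot, y to its left, z up, the work surface at z = 0. Lengths are in mm, angles in rad, forces in N, time in s.
With the tool pointing down it reaches from about 275 to 750 mm from the base axis. Payload 10.2 kg.
Tool frame: the origin (TCP) lies between the finger pads; the fingertips stand 11 mm ahead of it and the grasp point (between the pads) lies 8 mm behind it; z points along the fingers, y is the line along which they close (so a half turn about z gives the same grasp; the last joint's range is limited). The gripper opens to 85 mm and grips with 20 to 120 N. Pads are 22 mm wide; open, the fingers measure 114 mm over their backs; the gripper's body (76 mm by 85 mm) begins 54 mm behind the grasp point. The pads swing forward as they close: fully open they stand 13 mm farther back than shut.
Start: joints at [1.054, 0.313, 1.498, -0, 1.331, -0.223], TCP at [152.048, 502.506, 242.294] pointing down, gripper open.
Joint ranges: [-2.94, 2.94], [-0.97, 2.17], [0.19, 2.56], [-1.23, 4.37], [0.02, 3.11], [-2.88, 2.88]. Speed limits (rad/s): [2.39, 2.39, 3.01, 3.14, 3.14, 3.14].

## Interface

Orientations are given as a unit quaternion [x, y, z, w].
In Python, from rig import telemetry, vision, order gives the robot as it stands. The module is installed in compiled form; this text tells all that it offers.
- The arm moves only by the tool servo_tool, never from a script. Its arguments are lists of equal length, an entry for each row: "xyz": the shift along the world's x, y, z in m, a list of three; "rot": the turn, a rotation vector about the world's x, y, z in degrees, a list of three; "gripper": the finger opening in m, from 0 to 0.0854. A call has exactly 10 rows; each row shifts and turns the commanded pose from where the row before left it; what a row does not reach is not made up. A row lasts 1/10 s, in which the tool goes at most 50 mm and 8.59 degrees, less where a joint would pass 70% of its speed; a pose out of reach is approached as far as the arm can. A call with a gripper value outside its range is refused whole. The fingers move at their own pace and stop on an object; "squeeze" is the grip in N (left out, the last holds). Time passes only in rows, so rows that do not move let the fingers close, or fill a call up. It gives the time, the measured TCP pose, the force, the opening and the grip force at its end, in the units of the state.
- telemetry.get_obs(): the state, without advancing time (a new reading comes with each control period).
- vision.camera(name): name is "side" or "top"; returns a dict with "frame" (400x640x3 uint8, red, green, blue), "intrinsics" (3x3 intrinsics, pixels), "dist_coeffs" ([k1, k2, p1, p2, k3] as OpenCV has them; the pictures are not rectified), "T" (4x4, takes a point from camera to world coordinates). Camera axes: x right, y down, z forward; pixel columns grow to the right and rows downward; lengths in mm; the calibration is good to about 2 mm. A picture is of the moment at which its call begins. There is no depth.
- order.hand_in(): hands the job in; it is judged then, once.
The state is a dict: "time_s": time; "q": joint angles; "qvel": joint speeds; "joint_efforts": joint torques, N m; "position": TCP position; "tool_rot": TCP orientation; "ft_force": force on the tool from outside, world axes, zero at the start; "torque": the same for the moment, N m; "grip_width": finger opening in mm; "grasp_force": force on a finger pad.
Only numpy, scipy, OpenCV 4.12 (cv2) and the standard library are available. Lean on these libraries where they do the work, as an engineer would, in place of code of your own. Each camera call takes 0.05 s, during which the arm holds its last target. There are 200 camera calls.

## Working session

There is one attempt and no reset: what is moved stays moved. The work goes in short steps, Python scripts to look and compute and a tool call to move; the robot and the scene stay as the last step left them, time stands still between calls to the robot, and variables do not carry over. Pictures are saved under pics/ and viewed, at most 14 in all, crops included, and the job is handed in when it is done.

Besides the shell and the picture viewer there is one more tool, called after "Call:" as a command line: name --argument value ..., lists and objects as JSON in quotes. servo_tool: Moves the arm, as the interface text tells. Its arguments: {"type":"object","properties":{"xyz":{"type":"array"},"rot":{"type":"array"},"gripper":{"type":"array"},"squeeze":{"type":"number"}},"required":["xyz","rot","gripper"]}

```bash
mkdir -p pics; python3 - <<'E'
from rig import telemetry, vision
import cv2,numpy as np,pickle
o=telemetry.get_obs();print(o)
for n in("side","top"):
    c=vision.camera(n);pickle.dump(c,open(n+'0.pkl','wb'))
    cv2.imwrite(f'pics/{n}0.png',c['frame'][:,:,::-1]);print(n,c['intrinsics'],c['dist_coeffs'],c['T'].round(3) if hasattr(c['T'],'round') else c['T'])
E
```

```text
{'time_s': 0.0, 'q': array([ 1.05360431e+00,  3.13455698e-01,  1.49845118e+00,  8.09284623e-06,
        1.33100680e+00, -2.23391328e-01]), 'qvel': array([ 0.00090998,  0.00049241,  0.00165341, -0.00108379,  0.00065349,
       -0.00041257]), 'joint_efforts': array([-9.16140052e-04, -4.12282348e+01, -2.59730530e+01, -2.93403746e-04,
        4.26341750e-03,  1.23856705e-05]), 'position': array([151.91489746, 502.28002375, 241.72684786]), 'tool_rot': array([ 1.46373491e-01,  9.89229177e-01, -6.14322575e-04, -2.42695003e-04]), 'ft_force': array([ 0.21115242, -1.52393734,  0.2616265 ]), 'torque': array([-0.03356913, -0.04411408,  0.04130141]), 'grasp_force': 0.0, 'grip_width': 85.1849325143335}
side [[404.53234191   0.         323.29202446]
 [  0.         404.53234191 192.76686176]
 [  0.           0.           1.        ]] [-0.06440249  0.          0.          0.          0.        ] [[-9.80000e-01 -8.90000e-02  1.78000e-01  3.42401e+02]
 [-1.99000e-01  4.90000e-01 -8.49000e-01  8.41868e+02]
 [-1.10000e-02 -8.67000e-01 -4.97000e-01  6.96108e+02]
 [ 0.00000e+00  0.00000e+00  0.00000e+00  1.00000e+00]]
top [[406.77251135   0.         327.53429202]
 [  0.         406.77251135 200.12254411]
 [  0.           0.           1.        ]] [-0.05596337  0.          0.          0.          0.        ] [[ 2.800000e-02 -9.870000e-01  1.580000e-01  3.844610e+02]
 [-9.990000e-01 -2.600000e-02  1.900000e-02 -1.448840e+02]
 [-1.500000e-02 -1.580000e-01 -9.870000e-01  1.012748e+03]
 [ 0.000000e+00  0.000000e+00  0.000000e+00  1.000000e+00]]
```

View pics/side0.png

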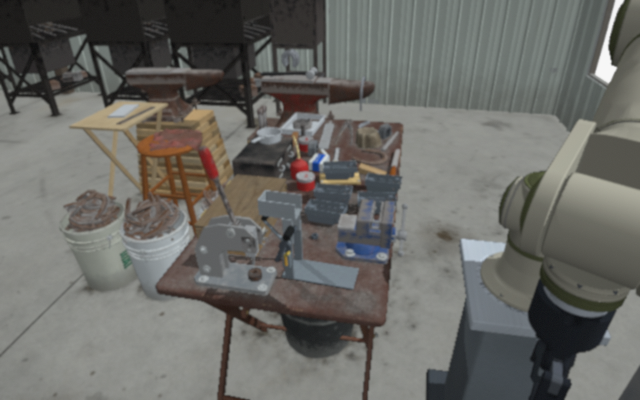

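View pics/top0.png

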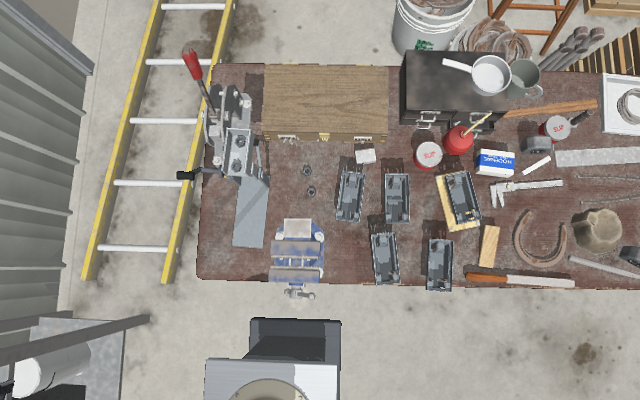

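```bash
python3 - <<'E'
import cv2
t=cv2.imread('pics/top0.png');s=cv2.imread('pics/side0.png')
cv2.imwrite('pics/t1.png',cv2.resize(t[155:300,325:490],None,fx=4.1,fy=4.1,interpolation=cv2.INTER_CUBIC)) 
cv2.imwrite('pics/t2.png',cv2.resize(t[70:260,170:330],None,fx=3,fy=3,interpolation=cv2.INTER_CUBIC))
cv2.imwrite('pics/s1.png',cv2.resize(s[140:300,190:410],None,fx=3.6,fy=3.6,interpolation=cv2.INTER_CUBIC))
E
```

```text
(no output)
```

View pics/t1.png

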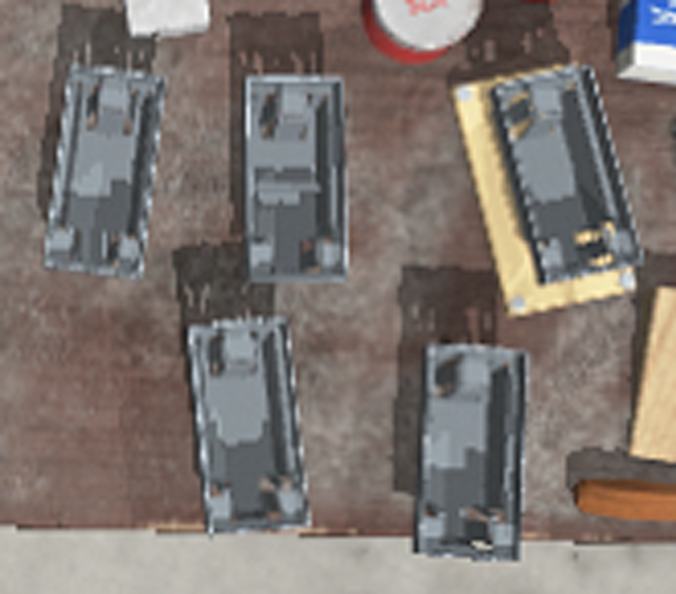

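View pics/t2.png

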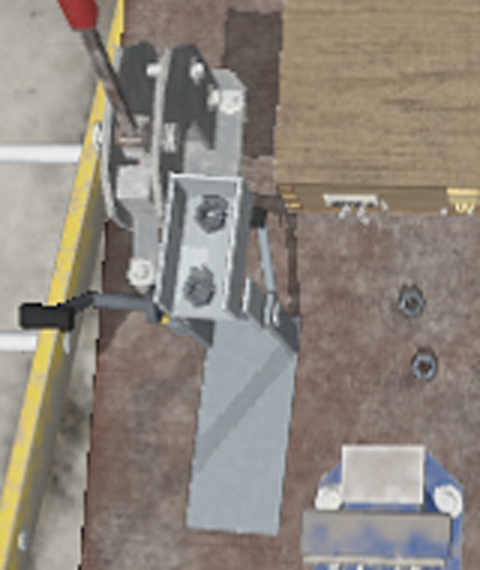

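View pics/s1.png

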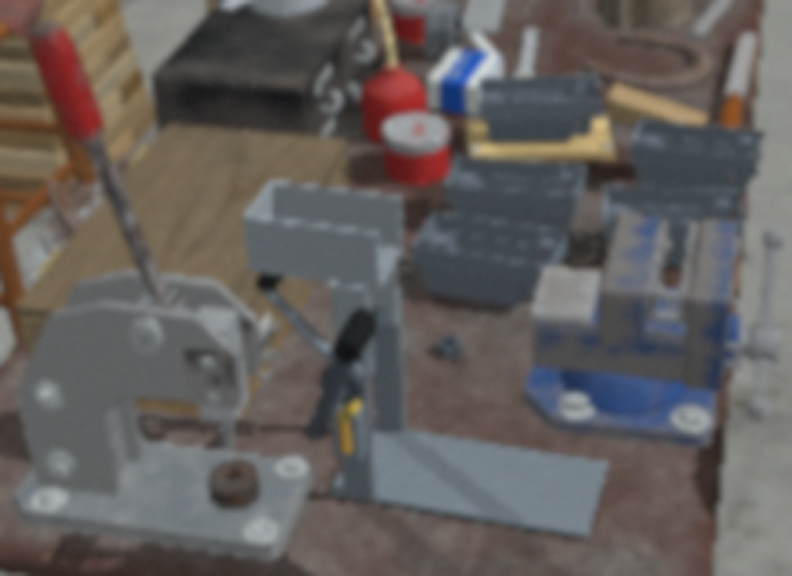

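```bash
cat > h.py <<'E'
import cv2,numpy as np,pickle
from scipy.spatial.transform import Rotation as R
def grab(n):
    from rig import vision
    return vision.camera(n)
def ray(c,p):
    u=cv2.undistortPoints(np.array(p,float).reshape(-1,1,2),c['intrinsics'],c['dist_coeffs'])[:,0]
    T=np.array(c['T']);d=np.c_[u,np.ones(len(u))]@T[:3,:3].T
    return T[:3,3],d/np.linalg.norm(d,axis=1)[:,None]
def plane(c,p,z):
    o,d=ray(c,p);return o+d*((z-o[2])/d[:,2])[:,None]
def tri(c1,p1,c2,p2):
    o1,d1=ray(c1,[p1]);o2,d2=ray(c2,[p2]);d1=d1[0];d2=d2[0]
    s=np.linalg.lstsq(np.c_[d1,-d2],o2-o1,rcond=None)[0]
    a=o1+s[0]*d1;b=o2+s[1]*d2;return (a+b)/2,np.linalg.norm(a-b)
def proj(c,P):
    T=np.linalg.inv(c['T']);return cv2.projectPoints(np.array(P,float).reshape(-1,1,3),T[:3,:3],T[:3,3],c['intrinsics'],c['dist_coeffs'])[0][:,0]
def grey(f,box,thr=2):   # bluish pixels in a box
    f=f.astype(int);m=((f[...,2]-f[...,0])>thr).astype(np.uint8)
    k=np.zeros_like(m);x0,y0,x1,y1=box;k[y0:y1,x0:x1]=m[y0:y1,x0:x1]
    return cv2.morphologyEx(k,cv2.MORPH_CLOSE,np.ones((5,5)))
def rect(c,box,z,thr=2):
    m=grey(c['frame'],box,thr);cs,_=cv2.findContours(m,0,2);k=max(cs,key=cv2.contourArea)
    P=plane(c,k[:,0].astype(float),z)[:,:2].astype(np.float32)
    (x,y),(a,b),t=cv2.minAreaRect(P)
    if a<b:a,b,t=b,a,t+90
    return x,y,a,b,(t+90)%180-90
E
python3 - <<'E'
from h import *
t=pickle.load(open('top0.pkl','rb'));s=pickle.load(open('side0.pkl','rb'))
f=t['frame']
for p in[(345,205),(360,190),(340,178),(310,215),(455,190),(250,220),(185,175)]:print(p,f[p[1],p[0]])
for n,b,z in[('A',(330,163,370,228),50),('div',(378,165,416,230),50),('C',(366,228,406,290),50),('D',(424,232,460,294),50),('anchor',(444,168,486,228),62),('tongue',(230,182,275,252),6)]:
    print(n,np.round(rect(t,b,z),1))
# roller
for c,b in((t,(170,165,200,188)),(s,(278,222,300,246))):
    g=c['frame'].max(2);x0,y0,x1,y1=b;m=(g[y0:y1,x0:x1]<45).astype(np.uint8)
    n,l,st,ce=cv2.connectedComponentsWithStats(m);print([(st[i],ce[i]+[x0,y0]) for i in range(1,n) if st[i][4]>15])
# strays
for b in((296,160,322,203),):
    g=cv2.cvtColor(f,cv2.COLOR_RGB2HSV);x0,y0,x1,y1=b;m=((f[y0:y1,x0:x1,2].astype(int)-f[y0:y1,x0:x1,0])>0).astype(np.uint8)
    n,l,st,ce=cv2.connectedComponentsWithStats(cv2.morphologyEx(m,3,np.ones((3,3))));print([(st[i],ce[i]+[x0,y0],plane(t,[ce[i]+[x0,y0]],10)) for i in range(1,n) if st[i][4]>8])
print('tongue pts',plane(t,[(170+188/3,70+525/3),(170+278/3,70+535/3),(170+298/3,70+350/3),(170+213/3,70+345/3)],6))
E
```

```text
(345, 205) [103 110 115]
(360, 190) [71 75 78]
(340, 178) [73 61 57]
(310, 215) [139 127 117]
(455, 190) [136 145 152]
(250, 220) [162 172 175]
(185, 175) [52 54 57]
A [ 550.1 -180.   122.3   57.6   -6.1]
div [ 548.5 -290.7  121.5   59.8    1.5]
C [ 404.6 -264.1  120.    59.2    6.9]
D [ 392.4 -392.5  120.8   60.5   -2.8]
anchor [ 548.  -447.3  130.9   62.8   13.7]
tongue [505.4  66.9 164.6  87.1   0.7]
[(array([ 7,  6, 18,  9, 39], dtype=int32), array([187.56410256, 173.02564103]))]
[(array([ 5,  5, 11, 14, 87], dtype=int32), array([287.83908046, 233.50574713]))]
[(array([ 7,  7,  8,  9, 43], dtype=int32), array([306.72093023, 170.76744186]), array([[618.73974862, -70.3741515 ,  10.        ]])), (array([11, 28,  9,  9, 44], dtype=int32), array([311.06818182, 191.75      ]), array([[565.11444744, -83.25937094,  10.        ]]))]
tongue pts [[426.75673084 107.089984     6.        ]
 [420.7993417   31.81518153   6.        ]
 [576.217438    23.07646862   6.        ]
 [578.7376062   95.53497236   6.        ]]
```

```bash
python3 - <<'E'
from h import *
t=pickle.load(open('top0.pkl','rb'));s=pickle.load(open('side0.pkl','rb'))
f=t['frame']
for th in(60,70,80):
  ps=[]
  for c,b in((t,(172,165,198,188)),(s,(278,222,300,246))):
    g=c['frame'].max(2);x0,y0,x1,y1=b;m=(g[y0:y1,x0:x1]<th).astype(np.uint8)
    n,l,st,ce=cv2.connectedComponentsWithStats(m);i=1+st[1:,4].argmax();x=st[i];ps.append((x0+x[0]+(x[2]-1)/2,y0+x[1]+(x[3]-1)/2));print(th,st[i],ce[i]+[x0,y0])
  print(tri(t,ps[0],s,ps[1]))
for thr in(3,4,6,8):
    print(thr,np.round(rect(t,(444,168,486,228),62,thr),1))
m=grey(f,(444,168,486,228),3)
print('\n'.join(''.join('#' if v else '.' for v in r[440:488]) for r in m[166:230]))
h=cv2.cvtColor(f,cv2.COLOR_RGB2GRAY);m=((h>140)&(f[...,2].astype(int)-f[...,0]>4)).astype(np.uint8)
L=[];Rr=[]
for y in range(195,240):
    x=np.where(m[y,225:280])[0]+225
    L.append((x.min()-.5,y));Rr.append((x.max()+.5,y))
for e in(L,Rr):
    P=plane(t,e,6);v=cv2.fitLine(P[:,:2].astype(np.float32),cv2.DIST_HUBER,0,.01,.01).ravel();print('edge',v, np.degrees(np.arctan(v[1]/v[0])), 'y at 500',v[3]+(500-v[2])*v[1]/v[0])
E
```

```text
60 [  5   6  19   9 138] [185.55072464 174.89130435]
60 [  2   4  14  20 138] [286.92028986 235.27536232]
(array([563.36554307, 170.10862307, 188.81723793]), np.float64(2.6697535429504904))
70 [  5   3  21  13 163] [186.95705521 174.37423313]
70 [  1   4  16  20 159] [286.77358491 235.64779874]
(array([564.86684732, 168.38484369, 187.66372981]), np.float64(0.8093095906070381))
80 [  5   3  21  13 169] [186.98816568 174.44378698]
80 [  1   3  20  21 192] [287.33854167 235.234375  ]
(array([562.5733132 , 167.39601411, 189.15967378]), np.float64(3.06678055368486))
3 [ 548.  -447.4  130.9   62.5   13.7]
4 [ 548.  -447.3  130.9   62.4   13.7]
6 [ 548.  -447.3  130.9   62.3   13.7]
8 [ 548.1 -447.3  130.4   61.9   13.9]
................................................
................................................
................................................
................................................
................................................
.......................######.............####..
.....................########...................
................##############...
[... 2252 characters left out ...]
###########......
................########################........
................#############.......####........
.................########...........####........
.................###................####........
.....................................##.........
................................................
................................................
................................................
................................................
................................................
edge [ 9.9853563e-01 -5.4097850e-02  4.9651596e+02  1.0621972e+02] -3.101092 y at 500 106.03096
edge [ 9.9874735e-01 -5.0036937e-02  5.0288959e+02  2.8947847e+01] -2.8681028 y at 500 29.092615
```

```bash
python3 - <<'E'
from h import *
t=pickle.load(open('top0.pkl','rb'));s=pickle.load(open('side0.pkl','rb'))
a=np.radians(-3);X=np.array([np.cos(a),np.sin(a),0]);Y=np.array([-np.sin(a),np.cos(a),0]);Z=np.array([0,0,1])
for k in(0,5,10):
    o=np.array([500,67.5,6])+k*X
    P=[o+53*X+105*Y+188*Z, o+85*X+0*Y+109*Z]
    print(k,proj(t,P).round(1).tolist(),proj(s,P).round(1).tolist())
P=plane(t,[(445.7,175.7),(469.4,170.9),(481.3,218.4),(457.4,224)],62);print(P,P.mean(0),np.linalg.norm(np.diff(P,axis=0),axis=1))
d=(P[0]+P[1]-P[2]-P[3]);print(np.degrees(np.arctan2(d[1],d[0])))
m=cv2.morphologyEx(grey(t['frame'],(444,168,486,228),3),2,np.ones((9,9)))
k=max(cv2.findContours(m,0,2)[0],key=cv2.contourArea);print(cv2.minAreaRect(plane(t,k[:,0].astype(float),62)[:,:2].astype(np.float32)))
# side-view check of tote/nut heights: project measured rim corners
def corners(x,y,th,z):
    r=R.from_euler('z',th,degrees=True).as_matrix();return np.array([[a,b,0] for a in(60,-60) for b in(29,-29)])@r.T+[x,y,z]
im=cv2.cvtColor(s['frame'],4)
big=cv2.resize(im[160:260,270:420],None,fx=5,fy=5,interpolation=2)
for C in(corners(550.1,-180,-6.1,50),corners(548.5,-290.7,1.5,50),corners(404.6,-264.1,6.9,50),corners(392.4,-392.5,-2.8,50),corners(548,-447,13.7,62),np.array([[618.7,-70.4,10],[565.1,-83.3,10]]),P):
    for p in proj(s,C):cv2.circle(big,tuple(int(v) for v in (p-[270,160])*5+2),3,(0,0,255),1)
cv2.imwrite('pics/chk.png',big)
E
```

```text
0 [[185.1, 176.1], [244.6, 173.3]] [[289.3, 233.8], [292.3, 233.9]]
5 [[185.4, 173.8], [244.8, 171.2]] [[287.0, 233.5], [290.4, 233.7]]
10 [[185.7, 171.5], [245.1, 169.1]] [[284.8, 233.1], [288.5, 233.4]]
[[ 603.05108054 -407.04772304   62.        ]
 [ 616.39892789 -464.49352679   62.        ]
 [ 502.37419988 -489.621941     62.        ]
 [ 487.73447066 -432.6045995    62.        ]] [ 552.38966974 -448.44194758   62.        ] [ 58.97614261 116.7607631   58.86678947]
12.462261384203574
((551.6726684570312, -446.4743347167969), (121.17051696777344, 62.538021087646484), 13.644962310791016)
```

View pics/chk.png

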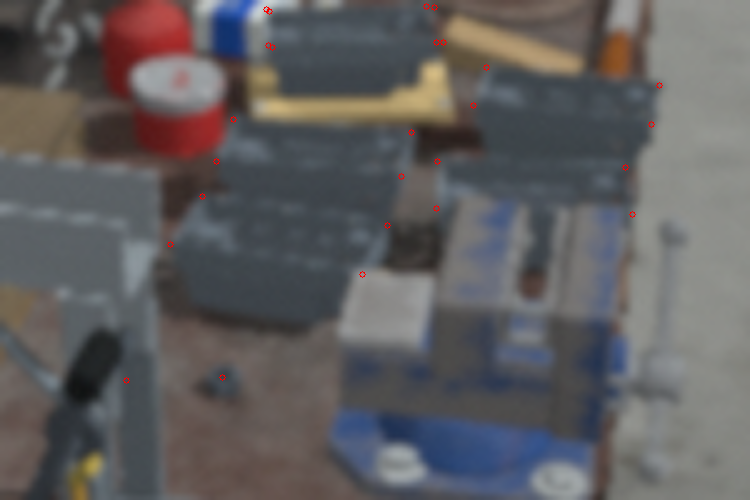

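Call:
servo_tool --xyz '[[0.02,-0.04,0],[0.02,-0.04,0],[0.02,-0.04,0],[0.02,-0.04,0],[0.02,-0.04,0],[0.02,-0.04,0],[0.02,-0.04,0],[0.02,-0.04,0],[0.02,-0.04,0],[0.02,-0.04,0]]' --rot '[[0,0,1.8],[0,0,1.8],[0,0,1.8],[0,0,1.8],[0,0,1.8],[0,0,1.8],[0,0,1.8],[0,0,1.8],[0,0,1.8],[0,0,1.8]]' --gripper '[0.085,0.085,0.085,0.085,0.085,0.085,0.085,0.085,0.085,0.085]' --squeeze 30

```text
time_s: 1.1
position: [352.3, 100.7, 242.3]
tool_rot: [-0.011, 1.0, 0.0, 0.0]
ft_force: [0.6, 1.2, 0.5]
grip_width: 85.0
grasp_force: 0.0
```

Call:
servo_tool --xyz '[[0.02,-0.04,-0.008],[0.02,-0.04,-0.008],[0.02,-0.04,-0.008],[0.02,-0.04,-0.008],[0.02,-0.04,-0.008],[0.02,-0.04,-0.008],[0.02,-0.04,-0.008],[0.02,-0.04,-0.008],[0.02,-0.04,-0.008],[0.01,-0.02,-0.008]]' --rot '[[0,0,0],[0,0,0],[0,0,0],[0,0,0],[0,0,0],[0,0,0],[0,0,0],[0,0,0],[0,0,0],[0,0,0]]' --gripper '[0.085,0.085,0.085,0.085,0.085,0.085,0.085,0.085,0.085,0.085]'

```text
time_s: 2.1
position: [542.6, -280.4, 161.1]
tool_rot: [-0.009, 1.0, -0.0, -0.0]
ft_force: [0.3, 0.4, 0.2]
grip_width: 84.7
grasp_force: 0.0
```

```bash
cat > st.py <<'E'
from rig import telemetry
import numpy as np
from scipy.spatial.transform import Rotation as R
o=telemetry.get_obs();m=R.from_quat(o['tool_rot']).as_matrix()
print('t',round(o['time_s'],2),'pos',o['position'].round(1),'gripyaw',round(np.degrees(np.arctan2(m[1,1],m[0,1]))-90,2),'tilt',m[:2,2].round(3),'q',o['q'].round(2),'F',o['ft_force'].round(1),'w',round(o['grip_width'],1),round(o['grasp_force'],1))
E
python3 st.py
```

```text
t 2.1 pos [ 542.6 -280.4  161.1] gripyaw 1.06 tilt [-0. -0.] q [-0.67  0.57  1.33 -0.    1.24 -2.26] F [0.3 0.4 0.2] w 84.7 0.0
```

Call:
servo_tool --xyz '[[0.006,-0.011,0],[0,0,-0.015],[0,0,-0.018],[0,0,-0.018],[0,0,-0.018],[0,0,-0.018],[0,0,-0.018],[0,0,-0.014],[0,0,-0.01],[0,0,0]]' --rot '[[0,0,0.4],[0,0,0],[0,0,0],[0,0,0],[0,0,0],[0,0,0],[0,0,0],[0,0,0],[0,0,0],[0,0,0]]' --gripper '[0.085,0.085,0.085,0.085,0.085,0.085,0.085,0.085,0.085,0.085]'

```text
time_s: 3.1
position: [547.5, -288.1, 32.0]
tool_rot: [-0.014, 1.0, 0.001, -0.001]
ft_force: [0.3, -0.9, -0.0]
grip_width: 85.0
grasp_force: 0.0
```

Call:
servo_tool --xyz '[[0,0,0],[0,0,0],[0,0,0],[0,0,0],[0,0,0],[0,0,0],[0,0,0],[0,0,0],[0,0,0],[0,0,0]]' --rot '[[0,0,0],[0,0,0],[0,0,0],[0,0,0],[0,0,0],[0,0,0],[0,0,0],[0,0,0],[0,0,0],[0,0,0]]' --gripper '[0.05,0.05,0.05,0.05,0.05,0.05,0.05,0.05,0.05,0.05]'

```text
time_s: 4.1
position: [548.6, -288.9, 34.5]
tool_rot: [-0.014, 1.0, -0.001, 0.001]
ft_force: [-0.9, -0.1, 5.8]
grip_width: 57.6
grasp_force: 32.3
```

```bash
python3 st.py
```

```text
t 4.1 pos [ 548.6 -288.9   34.5] gripyaw 1.57 tilt [ 0.002 -0.001] q [-0.67  0.74  1.4  -0.    1.   -2.27] F [-0.9 -0.1  5.8] w 57.6 32.3
```

```bash
python3 - <<'E'
from h import *
t=pickle.load(open('top0.pkl','rb'));s=pickle.load(open('side0.pkl','rb'))
c=lambda L:[(170+x/3,70+y/3) for x,y in L]
print('bucket rim',plane(t,c([(170,173),(245,180),(227,318),(158,312)]),215).round(0))
print('vise z~90',plane(t,c([(303,512),(452,515),(345,447),(425,450)]),90).round(0))
print('vise bolts',plane(t,c([(315,497),(462,497)]),15).round(0))
d=lambda L:[(190+x/3.6,140+y/3.6) for x,y in L]
# vise height: jaw top-left-near corner triangulation
print(tri(t,c([(303,512)])[0],s,d([(617,207)])[0]))
E
```

```text
bucket rim [[658.  83. 215.]
 [654.  31. 215.]
 [557.  37. 215.]
 [560.  84. 215.]]
vise z~90 [[ 436.   -1.   90.]
 [ 437. -114.   90.]
 [ 486.  -31.   90.]
 [ 485.  -92.   90.]]
vise bolts [[ 452.    1.   15.]
 [ 456. -119.   15.]]
(array([428.40730401, -16.6742239 , 189.53230722]), np.float64(3.415725859068573))
```

Call:
servo_tool --xyz '[[0,0,0.01],[0,0,0.02],[0,0,0.02],[0,0,0.02],[0,0,0.02],[0,0,0.02],[0,0,0.02],[0,0,0.02],[0,0,0],[0,0,0]]' --rot '[[0,0,0],[0,0,0],[0,0,0],[0,0,0],[0,0,0],[0,0,0],[0,0,0],[0,0,0],[0,0,0],[0,0,0]]' --gripper '[0.05,0.05,0.05,0.05,0.05,0.05,0.05,0.05,0.05,0.05]'

```text
time_s: 5.1
position: [547.8, -288.2, 182.9]
tool_rot: [-0.014, 1.0, 0.0, -0.0]
ft_force: [0.5, -0.0, -2.1]
grip_width: 57.8
grasp_force: 32.7
```

Call:
servo_tool --xyz '[[-0.012,0.02,0.014],[-0.012,0.02,0.014],[-0.012,0.02,0.014],[-0.012,0.02,0.014],[-0.01,0.02,0.011],[0,0.04,0],[0,0.04,0],[0,0.04,0],[0,0.04,0],[0,0.04,0]]' --rot '[[0,0,0],[0,0,-0.5],[0,0,-0.5],[0,0,-0.5],[0,0,-0.5],[0,0,-0.5],[0,0,-0.5],[0,0,-0.5],[0,0,-0.5],[0,0,-0.5]]' --gripper '[0.05,0.05,0.05,0.05,0.05,0.05,0.05,0.05,0.05,0.05]'

```text
time_s: 6.1
position: [489.3, 13.2, 249.0]
tool_rot: [0.026, 1.0, 0.0, -0.001]
ft_force: [0.8, 0.7, -1.4]
grip_width: 57.5
grasp_force: 32.8
```

Call:
servo_tool --xyz '[[0,0.028,0],[0,0.028,0],[0,0,-0.01],[0,0,-0.022],[0,0,-0.022],[0,0,-0.022],[0,0,-0.022],[0,0,-0.022],[0,0,-0.022],[0,0,-0.022]]' --rot '[[0,0,0],[0,0,0],[0,0,0],[0,0,0],[0,0,0],[0,0,0],[0,0,0],[0,0,0],[0,0,0],[0,0,0]]' --gripper '[0.05,0.05,0.05,0.05,0.05,0.05,0.05,0.05,0.05,0.05]'

```text
time_s: 7.1
position: [489.1, 66.9, 84.1]
tool_rot: [0.026, 1.0, 0.0, -0.001]
ft_force: [0.2, 0.5, -0.6]
grip_width: 57.4
grasp_force: 32.8
```

Call:
servo_tool --xyz '[[0,0,0],[0.006,0,-0.01],[0.006,0,-0.01],[0,0,-0.01],[0,0,-0.005],[0,0,0],[0,0,0],[0,0,0],[0,0,0],[0,0,0]]' --rot '[[0,0,0],[0,0,0],[0,0,0],[0,0,0],[0,0,0],[0,0,0],[0,0,0],[0,0,0],[0,0,0],[0,0,0]]' --gripper '[0.05,0.05,0.05,0.05,0.05,0.05,0.05,0.05,0.05,0.05]'

```text
time_s: 8.1
position: [502.1, 67.5, 51.5]
tool_rot: [0.026, 1.0, -0.0, 0.0]
ft_force: [0.0, 0.1, -0.8]
grip_width: 57.6
grasp_force: 32.8
```

```bash
python3 st.py; python3 - <<'E'
from h import *
for n in('side','top'):
    c=grab(n);pickle.dump(c,open(n+'1.pkl','wb'));cv2.imwrite(f'pics/{n}1.png',c['frame'][...,::-1])
a=cv2.resize(cv2.imread('pics/side1.png')[170:320,200:400],(640,480));b=cv2.resize(cv2.imread('pics/top1.png')[100:280,170:330],None,fx=.001,fy=.001) if 0 else None
cv2.imwrite('pics/s1b.png',a)
E
```

```text
t 8.1 pos [502.1  67.5  51.5] gripyaw -2.93 tilt [ 0. -0.] q [-0.1   0.51  1.76 -0.    0.86 -1.62] F [ 0.   0.1 -0.8] w 57.6 32.8
```

View pics/s1b.png

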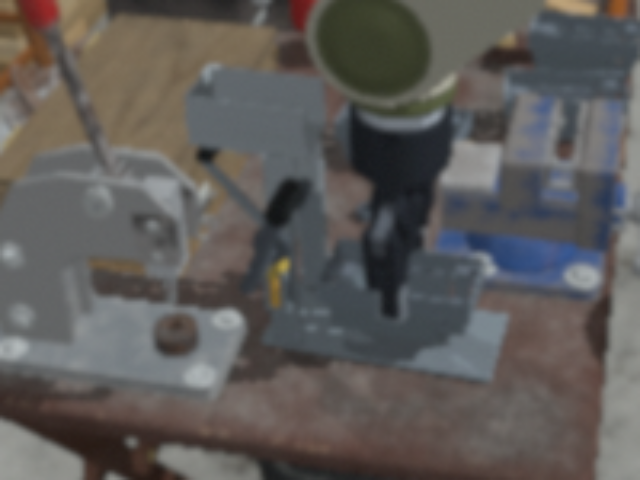

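Call:
servo_tool --xyz '[[0,0,-0.006],[0,0,-0.006],[0,0,0],[0,0,0],[0,0,0],[0,0,0],[0,0,0],[0,0,0],[0,0,0],[0,0,0]]' --rot '[[0,0,0],[0,0,0],[0,0,0],[0,0,0],[0,0,0],[0,0,0],[0,0,0],[0,0,0],[0,0,0],[0,0,0]]' --gripper '[0.05,0.05,0.05,0.05,0.08,0.08,0.08,0.08,0.08,0.08]'

```text
time_s: 9.2
position: [502.0, 67.5, 39.2]
tool_rot: [0.026, 1.0, 0.0, -0.0]
ft_force: [-0.8, -0.3, 0.7]
grip_width: 80.2
grasp_force: 0.0
```

Call:
servo_tool --xyz '[[0,0,0.015],[0,0,0.02],[0,0,0.025],[0,0,0.025],[0,0,0.025],[0,0,0.025],[0,0,0.025],[0,0,0.025],[0,0,0.025],[0,0,0]]' --rot '[[0,0,0],[0,0,0],[0,0,0],[0,0,0],[0,0,0],[0,0,0],[0,0,0],[0,0,0],[0,0,0],[0,0,0]]' --gripper '[0.08,0.08,0.08,0.08,0.08,0,0,0,0,0]'

```text
time_s: 10.2
position: [503.1, 67.5, 252.4]
tool_rot: [0.026, 1.0, -0.0, 0.003]
ft_force: [0.5, 0.2, -0.5]
grip_width: 6.7
grasp_force: 0.0
```

Call:
servo_tool --xyz '[[0,0.034,0],[0,0.034,0],[0,0.034,0],[0.03,0,0],[0.03,0,0],[0,0,-0.012],[0,0,-0.012],[0,0,0],[0,0,0],[0,0,0]]' --rot '[[0,0,0],[0,0,0],[0,0,0],[0,0,0],[0,0,0],[0,0,0],[0,0,0],[0,0,0],[0,0,0],[0,0,0]]' --gripper '[0,0,0,0,0,0,0,0,0,0]'

```text
time_s: 11.2
position: [561.9, 169.5, 226.0]
tool_rot: [0.026, 1.0, 0.0, 0.0]
ft_force: [-0.4, 0.6, 0.6]
grip_width: 0.0
grasp_force: 0.0
```

```bash
python3 st.py; python3 - <<'E'
from h import *
for n in('side','top'):
    c=grab(n);pickle.dump(c,open(n+'2.pkl','wb'));cv2.imwrite(f'pics/{n}2.png',c['frame'][...,::-1])
a=cv2.resize(cv2.imread('pics/side2.png')[170:320,210:370],(480,450));b=cv2.resize(cv2.imread('pics/top2.png')[130:260,170:270],(320,416))
o=np.zeros((450,800,3),np.uint8);o[:,:480]=a;o[:416,480:]=b
cv2.imwrite('pics/v2.png',o);print(rect(c,(225,170,280,235),56))
E
```

```text
t 11.2 pos [561.9 169.5 226. ] gripyaw -2.93 tilt [0.001 0.   ] q [ 0.09  0.46  1.33  0.    1.35 -1.43] F [-0.4  0.6  0.6] w 0.0 0.0
(529.1173095703125, 68.7857437133789, 155.44781494140625, 108.327392578125, 1.66071355342865)
```

View pics/v2.png

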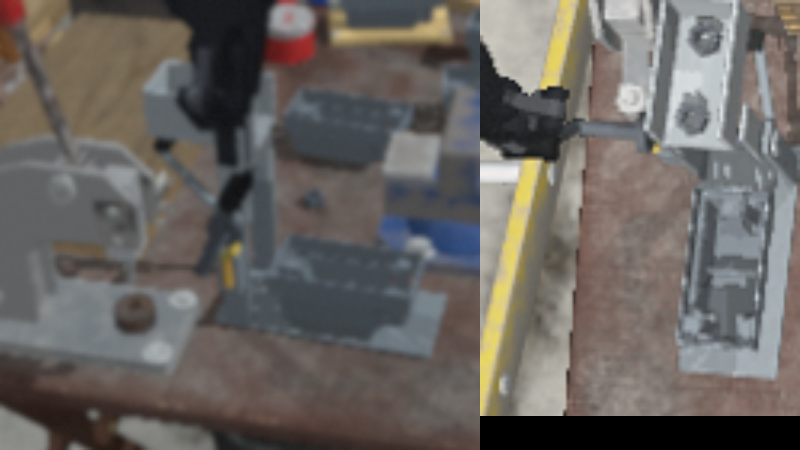

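Call:
servo_tool --xyz '[[0,0,-0.006],[0,0,-0.005],[-0.005,0.0003,-0.0024],[-0.005,0.0003,-0.0024],[-0.0047,0.0003,-0.003],[-0.0047,0.0003,-0.003],[-0.0042,0.0003,-0.0036],[-0.0042,0.0003,-0.0037],[-0.0037,0.0002,-0.0041],[-0.0037,0.0002,-0.0042]]' --rot '[[0,0,0],[0,0,0],[0,0,0],[0,0,0],[0,0,0],[0,0,0],[0,0,0],[0,0,0],[0,0,0],[0,0,0]]' --gripper '[0,0,0,0,0,0,0,0,0,0]'

```text
time_s: 12.3
position: [525.1, 171.8, 189.4]
tool_rot: [0.025, 1.0, -0.0, -0.001]
ft_force: [-15.7, -1.5, 19.7]
grip_width: -0.1
grasp_force: 10.3
```

```bash
python3 st.py
```

```text
t 12.3 pos [525.1 171.8 189.4] gripyaw -2.9 tilt [-0.003 -0.   ] q [ 0.1   0.42  1.49 -0.    1.24 -1.42] F [-15.7  -1.5  19.7] w -0.1 10.3
```

```bash
python3 - <<'E'
from h import *
c=grab('side');cv2.imwrite('pics/v3.png',cv2.resize(c['frame'][170:300,220:350,::-1],(650,600),interpolation=2)[:,:])
E
```

```text
(no output)
```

View pics/v3.png

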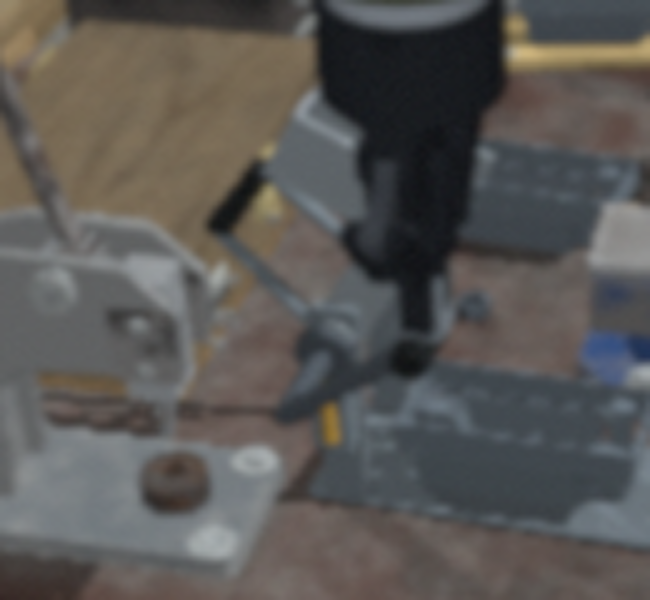

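Call:
servo_tool --xyz '[[-0.003,0.0002,-0.0046],[-0.003,0.0002,-0.0046],[-0.0025,0.0001,-0.005],[-0.0025,0.0001,-0.005],[-0.0018,0.0001,-0.0052],[-0.0018,0.0001,-0.0053],[-0.0012,0,-0.0054],[-0.001,0,-0.0055],[-0.0004,0,-0.0055],[-0.0004,0,-0.0056]]' --rot '[[0,0,0],[0,0,0],[0,0,0],[0,0,0],[0,0,0],[0,0,0],[0,0,0],[0,0,0],[0,0,0],[0,0,0]]' --gripper '[0,0,0,0,0,0,0,0,0,0]'

```text
time_s: 13.35
position: [508.1, 172.7, 135.9]
tool_rot: [0.026, 1.0, 0.0, -0.001]
ft_force: [-4.6, 0.9, 5.5]
grip_width: -0.1
grasp_force: 2.7
```

```bash
python3 st.py
```

```text
t 13.35 pos [508.1 172.7 135.9] gripyaw -2.92 tilt [-0.002  0.   ] q [ 0.11  0.45  1.6   0.    1.1  -1.41] F [-4.6  0.9  5.5] w -0.1 2.7
```

Call:
servo_tool --xyz '[[0,0,-0.003],[0,0,-0.003],[0,0,-0.003],[0,0,-0.002],[0,0,-0.001],[0,0,0],[0,0,0],[0,0,0],[0,0,0],[0,0,0]]' --rot '[[0,0,0],[0,0,0],[0,0,0],[0,0,0],[0,0,0],[0,0,0],[0,0,0],[0,0,0],[0,0,0],[0,0,0]]' --gripper '[0,0,0,0,0,0,0,0,0,0]'

```text
time_s: 14.35
position: [508.8, 172.6, 124.8]
tool_rot: [0.026, 1.0, 0.0, -0.0]
ft_force: [-6.9, 0.8, 12.1]
grip_width: 0.3
grasp_force: 5.7
```

```bash
python3 st.py;  python3 - <<'E'
from h import *
c=grab('side');d=grab('top')
o=np.zeros((520,800,3),np.uint8);o[:,:480]=cv2.resize(c['frame'][170:300,230:350,::-1],(480,520),interpolation=2);o[:,480:]=cv2.resize(d['frame'][130:260,200:280,::-1],(320,520),interpolation=2)
cv2.imwrite('pics/v4.png',o)
E
```

```text
t 14.35 pos [508.8 172.6 124.8] gripyaw -2.93 tilt [-0.001  0.   ] q [ 0.11  0.46  1.61  0.    1.07 -1.41] F [-6.9  0.8 12.1] w 0.3 5.7
```

View pics/v4.png

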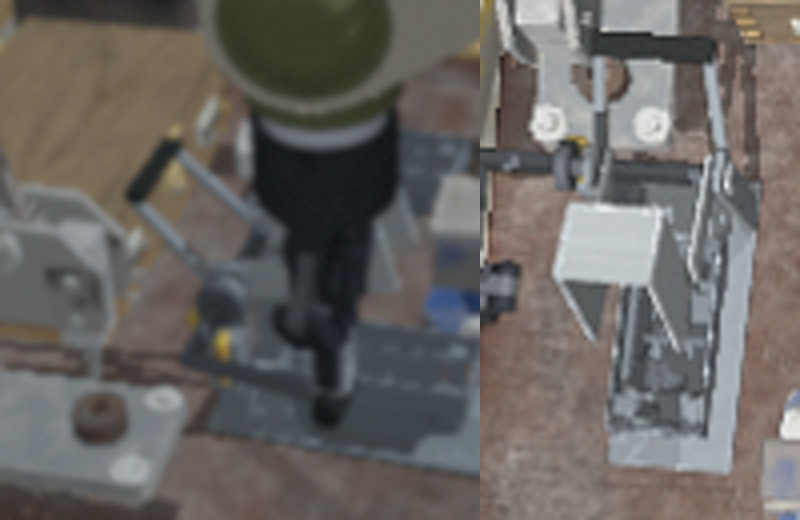

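Call:
servo_tool --xyz '[[0,0,-0.0015],[0,0,-0.0015],[0,0,-0.001],[0,0,0],[0,0,0],[0,0,0],[0,0,0],[0,0,0],[0,0,0],[0,0,0]]' --rot '[[0,0,0],[0,0,0],[0,0,0],[0,0,0],[0,0,0],[0,0,0],[0,0,0],[0,0,0],[0,0,0],[0,0,0]]' --gripper '[0,0,0,0,0,0,0,0,0,0]'

```text
time_s: 15.45
position: [509.0, 172.7, 123.4]
tool_rot: [0.025, 1.0, 0.0, 0.001]
ft_force: [-16.1, -1.5, 34.3]
grip_width: 0.2
grasp_force: 17.1
```

```bash
python3 st.py
```

```text
t 15.45 pos [509.  172.7 123.4] gripyaw -2.9 tilt [0.001 0.   ] q [ 0.11  0.46  1.61 -0.    1.06 -1.41] F [-16.1  -1.5  34.3] w 0.2 17.1
```

Call:
servo_tool --xyz '[[0,0,0.006],[0,0,0.011],[0,0,0.011],[0.002,0,0.011],[0.003,0,0.011],[0.005,0,0.01],[0.006,0,0.009],[0.007,-0.001,0.0083],[0.0084,0,0.0073],[0.0093,0,0.0061]]' --rot '[[0,0,0],[0,0,0],[0,0,0],[0,0,0],[0,0,0],[0,0,0],[0,0,0],[0,0,0],[0,0,0],[0,0,0]]' --gripper '[0,0,0,0,0,0,0,0,0,0]'

```text
time_s: 16.45
position: [550.5, 171.4, 211.4]
tool_rot: [0.026, 1.0, -0.0, -0.0]
ft_force: [2.1, -1.1, 0.9]
grip_width: 0.0
grasp_force: 0.7
```

Call:
servo_tool --xyz '[[0.01,0,0.005],[0,0,0.01],[0,0,0.02],[0,0,0.02],[0,0,0],[-0.03,0,0],[-0.03,0,0],[0,-0.03,0],[0,-0.03,0],[0,-0.03,0]]' --rot '[[0,0,0],[0,0,0],[0,0,0],[0,0,0],[0,0,0],[0,0,0],[0,0,0],[0,0,0],[0,0,0],[0,0,0]]' --gripper '[0,0,0,0,0,0,0,0,0,0]'

```text
time_s: 17.45
position: [499.0, 80.8, 265.2]
tool_rot: [0.025, 1.0, 0.0, -0.001]
ft_force: [0.6, -0.2, 0.3]
grip_width: 0.1
grasp_force: 0.0
```

Call:
servo_tool --xyz '[[0,-0.04,0],[0,-0.04,0],[0,-0.04,0],[0,-0.04,0],[0,-0.04,0],[0,-0.04,0],[0,-0.04,0],[0,0,0],[0,0,0],[0,0,0]]' --rot '[[0,0,0],[0,0,0],[0,0,0],[0,0,0],[0,0,0],[0,0,0],[0,0,0],[0,0,0],[0,0,0],[0,0,0]]' --gripper '[0.03,0.03,0.03,0.03,0.03,0.03,0.03,0.03,0.03,0.03]'

```text
time_s: 18.45
position: [499.8, -197.5, 265.6]
tool_rot: [0.025, 1.0, 0.0, -0.0]
ft_force: [-0.4, -0.7, 0.3]
grip_width: 30.0
grasp_force: 0.0
```

```bash
python3 st.py;  python3 - <<'E'
from h import *
c=grab('side');d=grab('top');pickle.dump(d,open('top5.pkl','wb'));pickle.dump(c,open('side5.pkl','wb'))
o=np.zeros((560,800,3),np.uint8);o[:,:400]=cv2.resize(c['frame'][180:300,230:330,::-1],(400,480),interpolation=2)[:560] if 0 else cv2.resize(c['frame'][170:310,240:340,::-1],(400,560),interpolation=2);o[:,400:]=cv2.resize(d['frame'][120:260,220:320,::-1],(400,560),interpolation=2)
cv2.imwrite('pics/v5.png',o)
E
```

```text
t 18.45 pos [ 499.8 -197.5  265.6] gripyaw -2.88 tilt [-0.001  0.001] q [-0.59  0.33  1.42  0.    1.4  -2.12] F [-0.4 -0.7  0.3] w 30.0 0.0
```

View pics/v5.png

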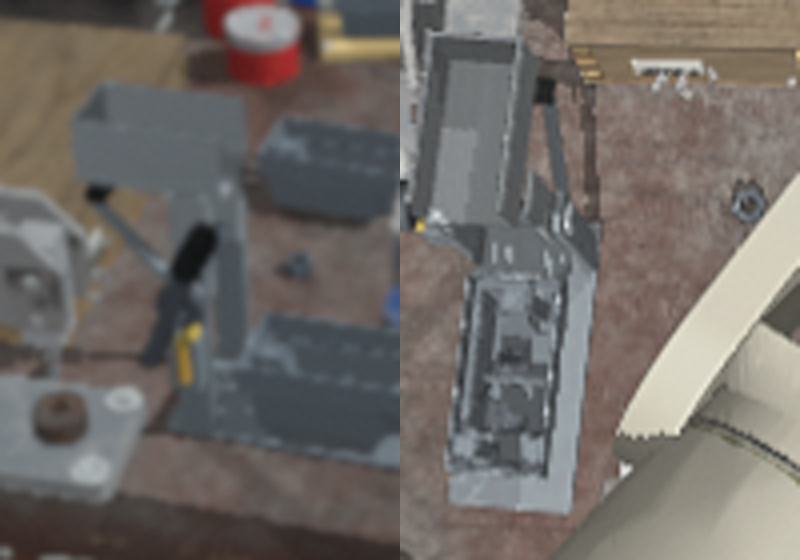

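Call:
servo_tool --xyz '[[0.0065,0.0114,-0.0065],[0.0065,0.0114,-0.0065],[0.0065,0.0114,-0.0065],[0.0065,0.0114,-0.0065],[0.0065,0.0114,-0.0065],[0.0065,0.0114,-0.0065],[0.0065,0.0114,-0.0065],[0.0065,0.0114,-0.0065],[0.0065,0.0114,-0.0065],[0.0065,0.0114,-0.0065]]' --rot '[[0,0,-8],[0,0,-8],[0,0,-8],[0,0,-8],[0,0,-8],[0,0,-8],[0,0,-8],[0,0,-8],[0,0,-8],[0,0,-8]]' --gripper '[0.034,0.034,0.034,0.034,0.034,0.034,0.034,0.034,0.034,0.034]'

```text
time_s: 19.55
position: [565.1, -83.0, 200.7]
tool_rot: [0.664, 0.748, 0.0, -0.0]
ft_force: [-0.5, -0.7, -0.2]
grip_width: 34.0
grasp_force: 0.0
```

Call:
servo_tool --xyz '[[0,0,0],[0,0,-0.02],[0,0,-0.025],[0,0,-0.025],[0,0,-0.025],[0,0,-0.025],[0,0,-0.02],[0,0,-0.01],[0,0,0],[0,0,0]]' --rot '[[0,0,-5],[0,0,-5],[0,0,0],[0,0,0],[0,0,0],[0,0,0],[0,0,0],[0,0,0],[0,0,0],[0,0,0]]' --gripper '[0.034,0.034,0.034,0.034,0.034,0.034,0.034,0.034,0.034,0.034]'

```text
time_s: 20.55
position: [565.4, -84.3, 51.8]
tool_rot: [0.725, 0.689, 0.0, 0.001]
ft_force: [-0.2, -0.3, 0.7]
grip_width: 34.0
grasp_force: 0.0
```

```bash
python3 st.py;  python3 - <<'E'
from h import *
c=grab('side');d=grab('top');p=[(565.1,-83.3,10),(618.7,-70.4,10)]
a=proj(c,p);print(a,proj(d,p))
o=np.zeros((480,800,3),np.uint8);o[:,:400]=cv2.resize(c['frame'][190:270,280:346,::-1],(400,480),interpolation=2);o[:,400:]=cv2.resize(d['frame'][140:220,270:336,::-1],(400,480),interpolation=2)
for k,(im,off,x) in enumerate(((c,(280,190),0),(d,(270,140),400))):
    for q in proj(im,p): cv2.circle(o,(int((q[0]-off[0])*6.06)+x,int((q[1]-off[1])*6)),4,(0,0,255),1)
cv2.imwrite('pics/v6.png',o)
E
```

```text
t 20.55 pos [565.4 -84.3  51.8] gripyaw -92.9 tilt [ 0.001 -0.   ] q [-0.35  0.63  1.56  0.    0.96 -0.3 ] F [-0.2 -0.3  0.7] w 34.0 0.0
[[314.11508686 235.18358928]
 [294.99761678 235.75575595]] [[311.08416308 191.75607446]
 [306.73055355 170.78300722]]
```

View pics/v6.png

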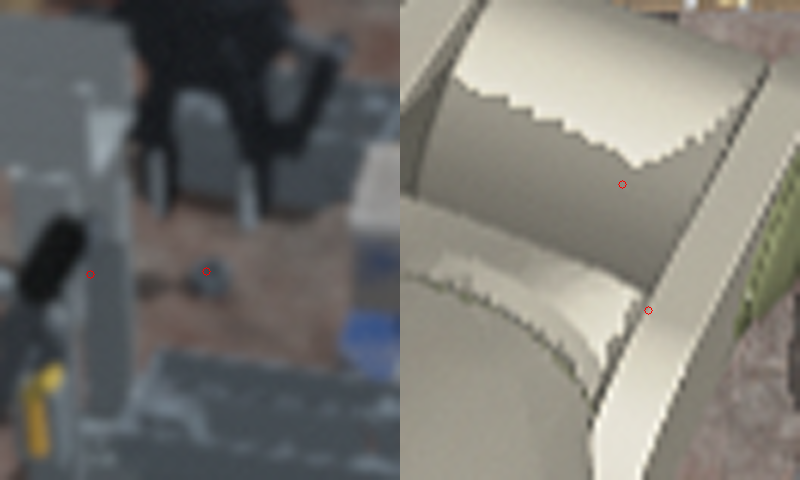

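Call:
servo_tool --xyz '[[0,0,-0.013],[0,0,-0.013],[0,0,-0.008],[0,0,-0.004],[0,0,0],[0,0,0],[0,0,0],[0,0,0],[0,0,0],[0,0,0]]' --rot '[[0,0,0],[0,0,0],[0,0,0],[0,0,0],[0,0,0],[0,0,0],[0,0,0],[0,0,0],[0,0,0],[0,0,0]]' --gripper '[0.034,0.034,0.034,0.034,0.034,0.01,0.01,0.01,0.01,0.01]'

```text
time_s: 21.65
position: [565.1, -84.5, 13.2]
tool_rot: [0.725, 0.689, 0.0, 0.0]
ft_force: [0.8, 0.3, 2.0]
grip_width: 20.1
grasp_force: 29.5
```

Call:
servo_tool --xyz '[[0,0,0],[0,0,0],[0,0,0.01],[0,0,0.01],[0,0,0.02],[0,0,0.02],[0,0,0.02],[0,0,0.02],[0,0,0.03],[0,0,0.03]]' --rot '[[0,0,0],[0,0,0],[0,0,0],[0,0,0],[0,0,0],[0,0,0],[0,0,0],[0,0,0],[0,0,0],[0,0,0]]' --gripper '[0.01,0.01,0.01,0.01,0.01,0.01,0.01,0.01,0.01,0.01]'

```text
time_s: 22.65
position: [564.7, -84.4, 174.8]
tool_rot: [0.725, 0.689, 0.0, 0.0]
ft_force: [0.4, 0.6, -0.2]
grip_width: 20.1
grasp_force: 29.4
```

```bash
python3 st.py
```

```text
t 22.65 pos [564.7 -84.4 174.8] gripyaw -92.93 tilt [ 0. -0.] q [-0.35  0.47  1.45 -0.    1.22 -0.3 ] F [ 0.4  0.6 -0.2] w 20.1 29.4
```

Call:
servo_tool --xyz '[[-0.016,0.03,0.005],[-0.016,0.03,0.005],[-0.016,0.03,0.005],[-0.016,0.031,0.005],[-0.016,0.031,0.005],[0,0,-0.015],[0,0,-0.025],[0,0,-0.025],[0,0,-0.025],[0,0,-0.025]]' --rot '[[0,0,0],[0,0,0],[0,0,0],[0,0,0],[0,0,0],[0,0,0],[0,0,0],[0,0,0],[0,0,0],[0,0,0]]' --gripper '[0.01,0.01,0.01,0.01,0.01,0.01,0.01,0.01,0.01,0.01]'

```text
time_s: 23.65
position: [485.0, 67.5, 82.8]
tool_rot: [0.725, 0.689, 0.0, 0.0]
ft_force: [0.9, -0.0, -0.4]
grip_width: 19.8
grasp_force: 29.4
```

Call:
servo_tool --xyz '[[0,0,-0.015],[0,0,-0.012],[0,0,-0.006],[0,0,0],[0,0,0],[0,0,0],[0,0,0],[0,0,0],[0,0,0],[0,0,0]]' --rot '[[0,0,0],[0,0,0],[0,0,0],[0,0,0],[0,0,0],[0,0,0],[0,0,0],[0,0,0],[0,0,0],[0,0,0]]' --gripper '[0.01,0.01,0.01,0.01,0.032,0.032,0.032,0.032,0.032,0.032]'

```text
time_s: 24.65
position: [485.0, 67.5, 50.0]
tool_rot: [0.725, 0.689, 0.0, 0.0]
ft_force: [0.6, 0.1, -0.2]
grip_width: 32.2
grasp_force: 0.0
```

Call:
servo_tool --xyz '[[0,0,0.015],[0,0,0.025],[0,0,0.025],[0,0,0.025],[0,0,0.025],[0,0,0.025],[-0.04,-0.03,0],[-0.04,-0.03,0],[-0.03,-0.03,0],[-0.03,-0.03,0]]' --rot '[[0,0,0],[0,0,0],[0,0,0],[0,0,0],[0,0,0],[0,0,0],[0,0,0],[0,0,0],[0,0,0],[0,0,0]]' --gripper '[0.034,0.034,0.034,0.034,0.034,0.034,0.034,0.034,0.034,0.034]'

```text
time_s: 25.65
position: [343.5, -53.1, 189.9]
tool_rot: [0.725, 0.689, 0.0, 0.0]
ft_force: [-0.2, -0.9, 0.6]
grip_width: 33.9
grasp_force: 0.0
```

```bash
python3 st.py;  python3 - <<'E'
from h import *
d=grab('top');pickle.dump(d,open('top7.pkl','wb'));pickle.dump(grab('side'),open('side7.pkl','wb'))
f=d['frame'];x0,y0,x1,y1=286,145,340,215
m=((f[y0:y1,x0:x1,2].astype(int)-f[y0:y1,x0:x1,0])>0).astype(np.uint8)
n,l,st,ce=cv2.connectedComponentsWithStats(cv2.morphologyEx(m,3,np.ones((3,3))));print([(st[i],ce[i]+[x0,y0],plane(d,[ce[i]+[x0,y0]],10)) for i in range(1,n) if st[i][4]>8])
E
```

```text
t 25.65 pos [343.5 -53.1 189.9] gripyaw -92.88 tilt [ 0. -0.] q [-0.49 -0.03  2.05 -0.    1.13 -0.44] F [-0.2 -0.9  0.6] w 33.9 0.0
[(array([17, 22,  8,  9, 43], dtype=int32), array([306.72093023, 170.76744186]), array([[618.73974862, -70.3741515 ,  10.        ]])), (array([50, 44,  4, 26, 60], dtype=int32), array([338.11666667, 204.71666667]), array([[ 534.0236362 , -151.82265327,   10.        ]]))]
```

Call:
servo_tool --xyz '[[0,0,0.025],[0,0,0.025],[0.034,-0.002,0],[0.034,-0.002,0],[0.034,-0.002,0],[0.034,-0.002,0],[0.034,-0.002,0],[0.034,-0.003,0],[0.034,-0.002,0],[0.036,-0.002,0]]' --rot '[[0,0,0],[0,0,0],[0,0,0],[0,0,0],[0,0,0],[0,0,0],[0,0,0],[0,0,0],[0,0,0],[0,0,0]]' --gripper '[0.034,0.034,0.034,0.034,0.034,0.034,0.034,0.034,0.034,0.034]'

```text
time_s: 26.75
position: [620.6, -68.6, 239.5]
tool_rot: [0.725, 0.689, 0.0, -0.0]
ft_force: [0.1, 0.1, 0.4]
grip_width: 34.1
grasp_force: 0.0
```

Call:
servo_tool --xyz '[[0,0,-0.015],[0,0,-0.025],[0,0,-0.025],[0,0,-0.025],[0,0,-0.025],[0,0,-0.025],[0,0,-0.025],[0,0,-0.02],[0,0,0],[0,0,0]]' --rot '[[0,0,0],[0,0,0],[0,0,0],[0,0,0],[0,0,0],[0,0,0],[0,0,0],[0,0,0],[0,0,0],[0,0,0]]' --gripper '[0.034,0.034,0.034,0.034,0.034,0.034,0.034,0.034,0.034,0.034]'

```text
time_s: 27.75
position: [619.4, -69.0, 55.3]
tool_rot: [0.725, 0.689, 0.0, 0.0]
ft_force: [1.0, 0.4, 0.6]
grip_width: 33.7
grasp_force: 0.0
```

```bash
python3 st.py
```

```text
t 27.75 pos [619.4 -69.   55.3] gripyaw -92.91 tilt [0. 0.] q [-0.3   0.72  1.38  0.    1.05 -0.25] F [1.  0.4 0.6] w 33.7 0.0
```

Call:
servo_tool --xyz '[[0,-0.001,-0.013],[0,0,-0.013],[0,0,-0.01],[0,0,-0.006],[0,0,0],[0,0,0],[0,0,0],[0,0,0],[0,0,0],[0,0,0]]' --rot '[[0,0,0],[0,0,0],[0,0,0],[0,0,0],[0,0,0],[0,0,0],[0,0,0],[0,0,0],[0,0,0],[0,0,0]]' --gripper '[0.034,0.034,0.034,0.034,0.034,0.01,0.01,0.01,0.01,0.01]'

```text
time_s: 28.75
position: [619.1, -70.5, 13.1]
tool_rot: [0.725, 0.689, 0.0, 0.0]
ft_force: [-0.4, 0.4, 1.5]
grip_width: 20.0
grasp_force: 29.4
```

Call:
servo_tool --xyz '[[0,0,0],[0,0,0],[0,0,0.01],[0,0,0.015],[0,0,0.025],[0,0,0.025],[0,0,0.03],[0,0,0.03],[0,0,0.03],[0,0,0.025]]' --rot '[[0,0,0],[0,0,0],[0,0,0],[0,0,0],[0,0,0],[0,0,0],[0,0,0],[0,0,0],[0,0,0],[0,0,0]]' --gripper '[0.01,0.01,0.01,0.01,0.01,0.01,0.01,0.01,0.01,0.01]'

```text
time_s: 29.75
position: [619.0, -70.5, 206.2]
tool_rot: [0.725, 0.689, 0.001, 0.001]
ft_force: [-0.3, 0.4, -0.7]
grip_width: 20.0
grasp_force: 29.4
```

```bash
python3 st.py
```

```text
t 29.75 pos [619.  -70.5 206.2] gripyaw -92.93 tilt [ 0.003 -0.001] q [-0.3   0.56  1.23 -0.    1.35 -0.25] F [-0.3  0.4 -0.7] w 20.0 29.4
```

Call:
servo_tool --xyz '[[-0.03,0.01,0.008],[-0.03,0.01,0.008],[-0.03,0.01,0.008],[-0.015,0.036,0],[-0.015,0.036,0],[-0.014,0.036,0],[0,0,-0.015],[0,0,-0.025],[0,0,-0.03],[0,0,-0.03]]' --rot '[[0,0,0],[0,0,0],[0,0,0],[0,0,0],[0,0,0],[0,0,0],[0,0,0],[0,0,0],[0,0,0],[0,0,0]]' --gripper '[0.01,0.01,0.01,0.01,0.01,0.01,0.01,0.01,0.01,0.01]'

```text
time_s: 30.75
position: [485.2, 67.6, 127.3]
tool_rot: [0.725, 0.689, 0.001, 0.001]
ft_force: [0.6, -0.9, -0.8]
grip_width: 20.1
grasp_force: 29.5
```

Call:
servo_tool --xyz '[[0,0,-0.025],[0,0,-0.025],[0,0,-0.018],[0,0,-0.01],[0,0,0],[0,0,0],[0,0,0],[0,0,0],[0,0,0],[0,0,0]]' --rot '[[0,0,0],[0,0,0],[0,0,0],[0,0,0],[0,0,0],[0,0,0],[0,0,0],[0,0,0],[0,0,0],[0,0,0]]' --gripper '[0.01,0.01,0.01,0.01,0.01,0.032,0.032,0.032,0.032,0.032]'

```text
time_s: 31.75
position: [485.0, 67.5, 49.1]
tool_rot: [0.725, 0.689, 0.0, 0.0]
ft_force: [0.0, 0.6, -0.4]
grip_width: 31.7
grasp_force: 0.0
```

Call:
servo_tool --xyz '[[0,0,0.015],[0,0,0.025],[0,0,0.025],[0,0,0.025],[0,0,0.025],[0,0,0.025],[-0.04,-0.03,0.01],[-0.04,-0.03,0.01],[-0.03,-0.03,0],[-0.03,-0.03,0]]' --rot '[[0,0,0],[0,0,0],[0,0,0],[0,0,0],[0,0,8],[0,0,8],[0,0,8],[0,0,8],[0,0,8],[0,0,8]]' --gripper '[0.034,0.034,0.034,0.034,0.034,0.034,0.034,0.034,0.034,0.034]'

```text
time_s: 32.75
position: [353.7, -44.9, 208.7]
tool_rot: [0.396, 0.918, -0.0, 0.001]
ft_force: [-0.2, -0.5, 0.2]
grip_width: 33.8
grasp_force: 0.0
```

```bash
python3 st.py;  python3 - <<'E'
from h import *
d=grab('top');c=grab('side');pickle.dump(d,open('top8.pkl','wb'));pickle.dump(c,open('side8.pkl','wb'))
o=cv2.resize(d['frame'][165:265,215:315,::-1],(600,600),interpolation=2)
cv2.imwrite('pics/v8.png',o)
E
```

```text
t 32.75 pos [353.7 -44.9 208.7] gripyaw -46.7 tilt [ 0.001 -0.001] q [-0.46 -0.04  2.   -0.    1.18 -1.21] F [-0.2 -0.5  0.2] w 33.8 0.0
```

View pics/v8.png

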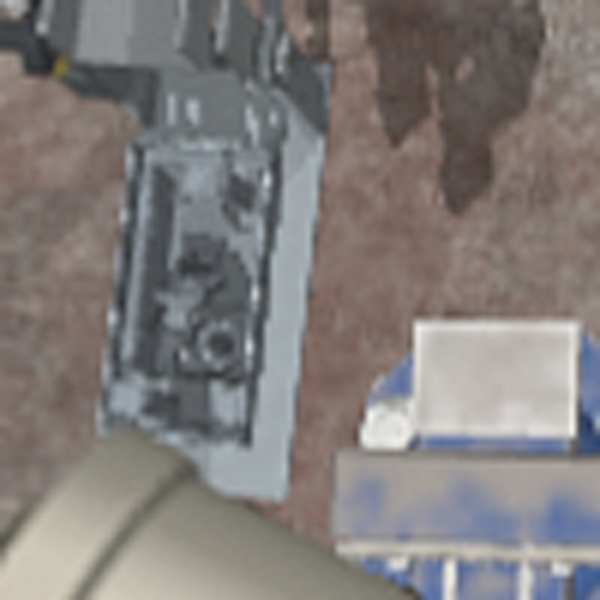

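Call:
servo_tool --xyz '[[0,0.04,0.013],[0,0.04,0.013],[0,0.04,0.013],[0.039,0,0],[0.039,0,0],[0.039,0,0],[0.04,0,0],[0,0,-0.025],[0,0,-0.03],[0,0,-0.03]]' --rot '[[0,0,7],[0,0,7],[0,0,7],[0,0,7],[0,0,7],[0,0,7],[0,0,0],[0,0,0],[0,0,0],[0,0,0]]' --gripper '[0.08,0.08,0.08,0.08,0.08,0.08,0.08,0.08,0.08,0.08]'

```text
time_s: 33.85
position: [512.3, 76.4, 161.1]
tool_rot: [0.044, 0.999, 0.0, 0.0]
ft_force: [0.8, -0.9, 0.6]
grip_width: 79.9
grasp_force: 0.0
```

Call:
servo_tool --xyz '[[0,0,-0.025],[0,0,-0.025],[0,0,-0.025],[0,0,-0.02],[0,0,-0.01],[0,0,0],[0,0,0],[0,0,0],[0,0,0],[0,0,0]]' --rot '[[0,0,0],[0,0,0],[0,0,0],[0,0,0],[0,0,0],[0,0,0],[0,0,0],[0,0,0],[0,0,0],[0,0,0]]' --gripper '[0.08,0.08,0.08,0.08,0.08,0.08,0.08,0.08,0.08,0.08]'

```text
time_s: 34.85
position: [512.3, 75.7, 57.9]
tool_rot: [0.044, 0.999, -0.0, 0.0]
ft_force: [0.6, -0.2, -0.2]
grip_width: 80.0
grasp_force: 0.0
```

```bash
python3 st.py
```

```text
t 34.85 pos [512.3  75.7  57.9] gripyaw -5.03 tilt [ 0.001 -0.   ] q [-0.08  0.52  1.73  0.    0.89 -1.56] F [ 0.6 -0.2 -0.2] w 80.0 0.0
```

Call:
servo_tool --xyz '[[-0.005,-0.004,0.002],[-0.0053,-0.0042,0],[0,0,0],[0,0,-0.01],[0,0,-0.008],[0,0,-0.002],[0,0,0],[0,0,0],[0,0,0],[0,0,0]]' --rot '[[0,0,1],[0,0,1],[0,0,0],[0,0,0],[0,0,0],[0,0,0],[0,0,0],[0,0,0],[0,0,0],[0,0,0]]' --gripper '[0.08,0.08,0.08,0.08,0.08,0.08,0.08,0.05,0.05,0.05]'

```text
time_s: 35.85
position: [501.9, 67.5, 39.6]
tool_rot: [0.026, 1.0, -0.0, 0.0]
ft_force: [0.4, 0.8, 2.1]
grip_width: 57.4
grasp_force: 32.0
```

Call:
servo_tool --xyz '[[0,0,0],[0,0,0],[0,0,0],[0,0,0.005],[0,0,0.01],[-0.003,0,0.015],[-0.003,0,0.02],[-0.003,0,0.02],[-0.003,0,0.02],[-0.003,0,0.02]]' --rot '[[0,0,0],[0,0,0],[0,0,0],[0,0,0],[0,0,0],[0,0,0],[0,0,0],[0,0,0],[0,0,0],[0,0,0]]' --gripper '[0.05,0.05,0.05,0.05,0.05,0.05,0.05,0.05,0.05,0.05]'

```text
time_s: 36.85
position: [486.4, 67.6, 150.7]
tool_rot: [0.026, 1.0, -0.0, 0.0]
ft_force: [0.0, 0.5, -1.6]
grip_width: 57.1
grasp_force: 32.6
```

```bash
python3 st.py
```

```text
t 36.85 pos [486.4  67.6 150.7] gripyaw -3.03 tilt [ 0. -0.] q [-0.1   0.33  1.72 -0.    1.08 -1.62] F [ 0.   0.5 -1.6] w 57.1 32.6
```

Call:
servo_tool --xyz '[[0,0,0.022],[0,0,0.022],[0,0,0.022],[0,0,0.022],[0,0,0.022],[0,-0.02,0],[0,-0.035,0],[0,-0.035,0],[0,-0.035,0],[0,-0.035,0]]' --rot '[[0,0,0],[0,0,0],[0,0,0],[0,0,0],[0,0,0],[0,0,0],[0,0,-4],[0,0,-8],[0,0,-8],[0,0,-8]]' --gripper '[0.05,0.05,0.05,0.05,0.05,0.05,0.05,0.05,0.05,0.05]'

```text
time_s: 37.85
position: [486.3, -93.7, 259.9]
tool_rot: [0.27, 0.963, -0.0, 0.0]
ft_force: [0.9, 0.2, -1.8]
grip_width: 57.5
grasp_force: 32.7
```

Call:
servo_tool --xyz '[[0.006,-0.034,0],[0.006,-0.034,0],[0.006,-0.034,0],[0.006,-0.034,0],[0.006,-0.034,0],[0.006,-0.034,0],[0.006,-0.034,0],[0.006,-0.034,0],[0.006,-0.034,0],[0.006,-0.034,0]]' --rot '[[0,0,-8],[0,0,-8],[0,0,-8],[0,0,-8],[0,0,-8],[0,0,-8],[0,0,-8],[0,0,-8],[0,0,-8],[0,0,-8]]' --gripper '[0.05,0.05,0.05,0.05,0.05,0.05,0.05,0.05,0.05,0.05]'

```text
time_s: 38.85
position: [546.5, -433.6, 259.8]
tool_rot: [0.826, 0.564, -0.0, -0.0]
ft_force: [-0.1, 0.1, -1.8]
grip_width: 57.4
grasp_force: 32.7
```

Call:
servo_tool --xyz '[[0,0,0],[0,0,0],[0,0,0],[0,0,0],[0,0,0],[0,0,0],[0,0,0],[0,0,0],[0,0,0],[0,0,0]]' --rot '[[0,0,-8],[0,0,-8],[0,0,-8],[0,0,-8],[0,0,-8],[0,0,-8],[0,0,-7],[0,0,0],[0,0,0],[0,0,0]]' --gripper '[0.05,0.05,0.05,0.05,0.05,0.05,0.05,0.05,0.05,0.05]'

```text
time_s: 39.85
position: [546.7, -432.4, 259.5]
tool_rot: [0.992, 0.123, -0.0, -0.0]
ft_force: [-0.8, 0.4, -1.6]
grip_width: 57.1
grasp_force: 33.0
```

```bash
python3 st.py; python3 - <<'E'
from h import *
for n in('top','side'):
    c=grab(n);pickle.dump(c,open(n+'9.pkl','wb'));
    cv2.imwrite(f'pics/{n}9.png',c['frame'][...,::-1])
E
```

```text
t 39.85 pos [ 546.7 -432.4  259.5] gripyaw -165.89 tilt [-0.  0.] q [-0.84  0.72  0.82  0.    1.6   0.49] F [-0.8  0.4 -1.6] w 57.1 33.0
```

```bash
python3 - <<'E'
from h import *
t=pickle.load(open('top8.pkl','rb'));s=pickle.load(open('side8.pkl','rb'))
P=plane(t,[(215+x/6-.4,165+y/6-.4) for x,y in((133,140),(278,150),(248,442),(102,430))],56);print(P.mean(0),np.linalg.norm(np.diff(P,axis=0),axis=1))
# anchor side view: bluish tote mask vs predicted corners
t0=pickle.load(open('top0.pkl','rb'));s0=pickle.load(open('side0.pkl','rb'))
def corners(x,y,th,z,h=((60,29),(60,-29),(-60,-29),(-60,29))):
    r=R.from_euler('z',th,degrees=True).as_matrix();return np.array([[a,b,0] for a,b in h])@r.T+[x,y,z]
pa=proj(s0,corners(552,-448.5,13.3,62));pt=proj(t0,corners(552,-448.5,13.3,62));print(pa.round(1).tolist(),pt.round(1).tolist())
pd=proj(s,corners(502,67.5,-3,56));print('div side',pd.round(1).tolist())
A=cv2.resize(s0['frame'][150:200,310:370,::-1],None,fx=6.5,fy=6.5,interpolation=2)
B=cv2.resize(t0['frame'][165:230,435:495,::-1],None,fx=6.5,fy=6.5,interpolation=2)
for im,pp,o in((A,pa,(310,150)),(B,pt,(435,165))):
    cv2.polylines(im,[(((pp-o)+.5)*6.5*16).astype(np.int32)],True,(0,0,255),1,cv2.LINE_AA,4)
H=np.zeros((max(A.shape[0],B.shape[0]),A.shape[1]+B.shape[1],3),np.uint8);H[:A.shape[0],:A.shape[1]]=A;H[:B.shape[0],A.shape[1]:]=B
cv2.imwrite('pics/anch.png',H);print(H.shape)
E
```

```text
[501.98240263  66.67495928  56.        ] [ 58.84977656 117.03405281  58.27079454]
[[323.1, 168.8], [322.6, 161.7], [355.5, 160.9], [357.1, 167.9]] [[445.5, 175.4], [468.7, 170.6], [481.7, 219.3], [458.0, 224.4]]
div side [[298.7, 261.5], [305.5, 247.4], [351.2, 254.3], [346.5, 269.1]]
(422, 780, 3)
```

View pics/anch.png

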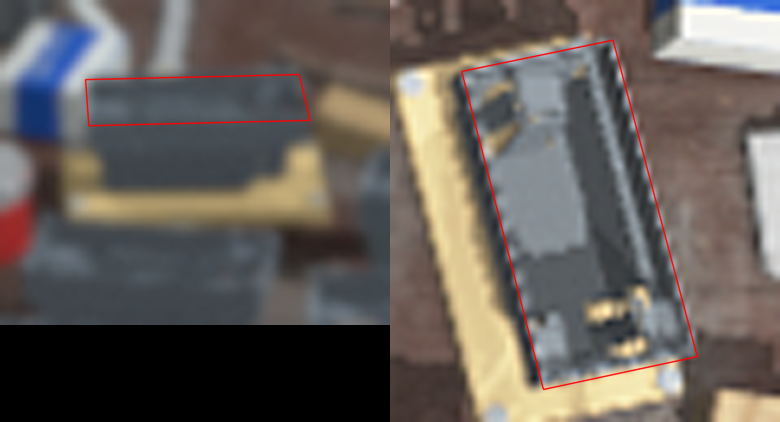

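Call:
servo_tool --xyz '[[0.0053,-0.016,0],[0,0,-0.01],[0,0,-0.022],[0,0,-0.025],[0,0,-0.025],[0,0,-0.025],[0,0,-0.025],[0,0,-0.02],[0,0,-0.01],[0,0,0]]' --rot '[[0,0,-0.8],[0,0,0],[0,0,0],[0,0,0],[0,0,0],[0,0,0],[0,0,0],[0,0,0],[0,0,0],[0,0,0]]' --gripper '[0.05,0.05,0.05,0.05,0.05,0.05,0.05,0.05,0.05,0.05]'

```text
time_s: 40.95
position: [551.4, -447.6, 95.6]
tool_rot: [0.993, 0.115, -0.001, -0.001]
ft_force: [-0.7, 0.1, -0.6]
grip_width: 57.4
grasp_force: 33.1
```

```bash
python3 st.py
```

```text
t 40.95 pos [ 551.4 -447.6   95.6] gripyaw -166.79 tilt [-0.002  0.002] q [-0.85  0.85  1.    0.    1.29  0.49] F [-0.7  0.1 -0.6] w 57.4 33.1
```

Call:
servo_tool --xyz '[[0,0,-0.002],[0,0,-0.002],[0,0,-0.002],[0,0,-0.001],[0,0,-0.001],[0,0,0],[0,0,0],[0,0,0],[0,0,0],[0,0,0]]' --rot '[[0,0,0],[0,0,0],[0,0,0],[0,0,0],[0,0,0],[0,0,0],[0,0,0],[0,0,0],[0,0,0],[0,0,0]]' --gripper '[0.05,0.05,0.05,0.05,0.05,0.05,0.05,0.05,0.05,0.05]'

```text
time_s: 41.95
position: [552.1, -448.5, 89.4]
tool_rot: [0.993, 0.115, 0.0, 0.0]
ft_force: [0.2, -0.2, -1.4]
grip_width: 57.4
grasp_force: 33.1
```

```bash
python3 st.py
```

```text
t 41.95 pos [ 552.1 -448.5   89.4] gripyaw -166.82 tilt [ 0. -0.] q [-0.85  0.86  1.01  0.    1.27  0.49] F [ 0.2 -0.2 -1.4] w 57.4 33.1
```

Call:
servo_tool --xyz '[[0,0,-0.001],[0,0,-0.001],[0,0,0],[0,0,0],[0,0,0],[0,0,0],[0,0,0],[0,0,0],[0,0,0],[0,0,0]]' --rot '[[0,0,0],[0,0,0],[0,0,0],[0,0,0],[0,0,0],[0,0,0],[0,0,0],[0,0,0],[0,0,0],[0,0,0]]' --gripper '[0.05,0.05,0.05,0.05,0.08,0.08,0.08,0.08,0.08,0.08]'

```text
time_s: 42.95
position: [552.0, -448.5, 87.3]
tool_rot: [0.993, 0.115, -0.0, 0.0]
ft_force: [-0.5, 0.9, 0.9]
grip_width: 80.1
grasp_force: 0.0
```

Call:
servo_tool --xyz '[[0,0,0.01],[0,0,0.015],[0,0,0.02],[0,0,0.02],[0,0,0.02],[0,0.035,0.01],[0,0.035,0],[0,0.035,0],[0,0.035,0],[0,0.035,0]]' --rot '[[0,0,0],[0,0,0],[0,0,0],[0,0,0],[0,0,0],[0,0,-4],[0,0,-4],[0,0,-4],[0,0,-4],[0,0,-3]]' --gripper '[0.085,0.085,0.085,0.085,0.085,0.085,0.085,0.085,0.085,0.085]'

```text
time_s: 43.95
position: [552.1, -272.2, 184.1]
tool_rot: [0.999, -0.052, 0.001, 0.001]
ft_force: [1.5, -0.9, -0.4]
grip_width: 85.1
grasp_force: 0.0
```

```bash
python3 st.py; python3 - <<'E'
from h import *
for n in('top','side'):
    c=grab(n);pickle.dump(c,open(n+'10.pkl','wb'));cv2.imwrite(f'pics/{n}10.png',c['frame'][...,::-1])
t=pickle.load(open('top10.pkl','rb'))
m=grey(t['frame'],(440,160,490,232),3)
print('\n'.join(''.join('#' if v else '.' for v in r[440:492]) for r in m[160:232:2]))
print(np.round(rect(t,(440,160,490,228),104,3),1), np.round(rect(t,(330,163,370,228),50),1))
E
```

```text
t 43.95 pos [ 552.1 -272.2  184.1] gripyaw -185.98 tilt [ 0.002 -0.001] q [-0.65  0.56  1.29  0.    1.29  1.03] F [ 1.5 -0.9 -0.4] w 85.1 0.0
....................................##############..
....................................##############..
...................................###############..
...................................####........###..
...............................#####...........#....
..............................######...........#....
..............................######................
.............................#######................
............................#########...............
...........................##########...............
..........................############..............
........................##############..............
......................#################.............
....................####################............
...................#####################............
................#########################...........
...............##########################...........
............##############################..........
....
[... 323 characters left out ...]
....################################.......
.............#################################......
..............################################......
...............###############################......
...............#################################....
................###############################.....
................########################............
.................########...........####............
.....................................##.............
....................................................
..........##........................................
....................................................
[ 560.1 -447.5  153.2   88.5   -4.3] [ 597.6 -159.5   40.9   15.4  -32.8]
```

Call:
servo_tool --xyz '[[-0.001,0.031,0],[-0.001,0.031,0],[0,0.031,0],[0,0,-0.02],[0,0,-0.025],[0,0,-0.025],[0,0,-0.025],[0,0,-0.025],[0,0,-0.02],[0,0,-0.009]]' --rot '[[0,0,0],[0,0,0],[0,0,0],[0,0,0],[0,0,0],[0,0,0],[0,0,0],[0,0,0],[0,0,0],[0,0,0]]' --gripper '[0.085,0.085,0.085,0.085,0.085,0.085,0.085,0.085,0.085,0.085]'

```text
time_s: 45.05
position: [549.9, -181.0, 32.6]
tool_rot: [0.999, -0.051, -0.0, -0.0]
ft_force: [0.8, -0.9, 0.3]
grip_width: 84.9
grasp_force: 0.0
```

Call:
servo_tool --xyz '[[0,0,0],[0,0,0],[0,0,0],[0,0,0],[0,0,0],[0,0,0],[0,0,0],[0,0,0],[0,0,0],[0,0,0]]' --rot '[[0,0,0],[0,0,0],[0,0,0],[0,0,0],[0,0,0],[0,0,0],[0,0,0],[0,0,0],[0,0,0],[0,0,0]]' --gripper '[0.085,0.05,0.05,0.05,0.05,0.05,0.05,0.05,0.05,0.05]'

```text
time_s: 46.05
position: [550.7, -180.9, 34.8]
tool_rot: [0.999, -0.051, 0.001, 0.001]
ft_force: [-1.2, 1.2, 6.8]
grip_width: 57.7
grasp_force: 31.9
```

```bash
python3 st.py; python3 - <<'E'
from h import *
t=grab('top');pickle.dump(t,open('top11.pkl','wb'));pickle.dump(grab('side'),open('side11.pkl','wb'))
m=grey(t['frame'],(440,160,490,232),3)
print('\n'.join(''.join('#' if v else '.' for v in r[436:488]) for r in m[164:232:2]))
def corners(x,y,th,z,h=((60,29),(60,-29),(-60,-29),(-60,29))):
    r=R.from_euler('z',th,degrees=True).as_matrix();return np.array([[a,b,0] for a,b in h])@r.T+[x,y,z]
print(proj(t,corners(552,-448.5,13.3,104)).round(1).tolist())
m=cv2.morphologyEx(m,2,np.ones((9,9)));k=max(cv2.findContours(m,0,2)[0],key=cv2.contourArea);print(cv2.minAreaRect(plane(t,k[:,0].astype(float),104)[:,:2].astype(np.float32)))
E
```

```text
t 46.05 pos [ 550.7 -180.9   34.8] gripyaw -185.82 tilt [ 0.002 -0.001] q [-0.52  0.66  1.54 -0.    0.93  1.15] F [-1.2  1.2  6.8] w 57.7 31.9
.......................................#############
.......................................####........#
..................................######...........#
........................################...........#
...............#########################............
.............###########################.....#......
..........################################..........
.........#################################..........
..........################################..........
..........################################..........
..........#################################.........
...........#################################........
...........#################################........
............#################################.......
............#################################.......
.............#################################......
.............#################################......
..............#################################.....
...
[... 313 characters left out ...]
.
..................################################..
...................###############################..
...................#################################
....................###############################.
....................########################........
.....................########...........####........
.........................................##.........
....................................................
..............##....................................
....................................................
[[450.4, 171.4], [474.7, 166.4], [488.3, 217.2], [463.6, 222.5]]
((547.6541748046875, -439.38519287109375), (122.51687622070312, 74.99996948242188), 11.447938919067383)
```

Call:
servo_tool --xyz '[[0,0,0.005],[0,0,0.015],[0,0,0.02],[0,0,0.025],[0,0,0.025],[0,0,0.025],[0,0,0.025],[0,0,0.015],[0,-0.033,0],[0,-0.033,0]]' --rot '[[0,0,0],[0,0,0],[0,0,0],[0,0,0],[0,0,0],[0,0,0],[0,0,0],[0,0,0],[0,0,0],[0,0,0]]' --gripper '[0.05,0.05,0.05,0.05,0.05,0.05,0.05,0.05,0.05,0.05]'

```text
time_s: 47.15
position: [550.2, -246.8, 189.5]
tool_rot: [0.999, -0.05, 0.001, 0.0]
ft_force: [0.1, 0.2, -1.5]
grip_width: 57.6
grasp_force: 32.7
```

Call:
servo_tool --xyz '[[0.0019,-0.033,0],[0,-0.033,0],[0,-0.034,0],[0,-0.034,0],[0,-0.034,0],[0,-0.034,0],[0,0,0],[0,0,-0.015],[0,0,-0.02],[0,0,-0.01]]' --rot '[[0,0,3.2],[0,0,3.2],[0,0,3.2],[0,0,3.2],[0,0,3.2],[0,0,3.1],[0,0,0],[0,0,0],[0,0,0],[0,0,0]]' --gripper '[0.05,0.05,0.05,0.05,0.05,0.05,0.05,0.05,0.05,0.05]'

```text
time_s: 48.15
position: [551.5, -447.6, 141.7]
tool_rot: [0.993, 0.116, -0.001, -0.001]
ft_force: [-0.5, 1.4, -1.9]
grip_width: 57.4
grasp_force: 32.9
```

```bash
python3 st.py
```

```text
t 48.15 pos [ 551.5 -447.6  141.7] gripyaw -166.73 tilt [-0.002  0.002] q [-0.85  0.81  0.95  0.    1.38  0.49] F [-0.5  1.4 -1.9] w 57.4 32.9
```

Call:
servo_tool --xyz '[[0,0,-0.004],[0,0,-0.003],[0,0,-0.003],[0,0,-0.001],[0,0,-0.001],[0,0,0],[0,0,0],[0,0,0],[0,0,0],[0,0,0]]' --rot '[[0,0,0],[0,0,0],[0,0,0],[0,0,0],[0,0,0],[0,0,0],[0,0,0],[0,0,0],[0,0,0],[0,0,0]]' --gripper '[0.05,0.05,0.05,0.05,0.05,0.05,0.05,0.05,0.05,0.05]'

```text
time_s: 49.15
position: [551.9, -448.5, 131.4]
tool_rot: [0.993, 0.116, 0.0, 0.0]
ft_force: [-0.4, 0.5, -1.3]
grip_width: 57.9
grasp_force: 32.9
```

```bash
python3 st.py
```

```text
t 49.15 pos [ 551.9 -448.5  131.4] gripyaw -166.73 tilt [ 0. -0.] q [-0.85  0.82  0.97  0.    1.35  0.49] F [-0.4  0.5 -1.3] w 57.9 32.9
```

Call:
servo_tool --xyz '[[0,0,-0.001],[0,0,-0.001],[0,0,0],[0,0,0],[0,0,0],[0,0,0],[0,0,0],[0,0,0],[0,0,0.005],[0,0,0.01]]' --rot '[[0,0,0],[0,0,0],[0,0,0],[0,0,0],[0,0,0],[0,0,0],[0,0,0],[0,0,0],[0,0,0],[0,0,0]]' --gripper '[0.05,0.05,0.05,0.08,0.08,0.08,0.08,0.08,0.08,0.08]'

```text
time_s: 50.15
position: [551.7, -448.3, 144.2]
tool_rot: [0.993, 0.116, -0.0, -0.001]
ft_force: [0.1, 0.8, 0.5]
grip_width: 80.1
grasp_force: 0.0
```

Call:
servo_tool --xyz '[[0,0,0.02],[0,0,0.025],[0,0,0.01],[-0.021,0.026,0],[-0.021,0.026,0],[-0.021,0.026,0],[-0.021,0.026,0],[-0.021,0.026,0],[-0.021,0.027,0],[-0.021,0.027,0]]' --rot '[[0,0,0],[0,0,0],[0,0,0],[0,0,-1],[0,0,-1],[0,0,-1],[0,0,-1],[0,0,-1],[0,0,-1],[0,0,0]]' --gripper '[0.085,0.085,0.085,0.085,0.085,0.085,0.085,0.085,0.085,0.085]'

```text
time_s: 51.15
position: [403.9, -263.3, 199.4]
tool_rot: [0.998, 0.063, 0.0, 0.0]
ft_force: [0.6, -0.5, -0.0]
grip_width: 84.8
grasp_force: 0.0
```

Call:
servo_tool --xyz '[[0,0,-0.02],[0,0,-0.025],[0,0,-0.025],[0,0,-0.025],[0,0,-0.02],[0,0,-0.005],[0,0,0],[0,0,0],[0,0,0],[0,0,0]]' --rot '[[0,0,0],[0,0,0],[0,0,0],[0,0,0],[0,0,0],[0,0,0],[0,0,0],[0,0,0],[0,0,0],[0,0,0]]' --gripper '[0.085,0.085,0.085,0.085,0.085,0.085,0.085,0.085,0.085,0.085]'

```text
time_s: 52.15
position: [405.2, -264.7, 80.1]
tool_rot: [0.998, 0.063, 0.0, 0.001]
ft_force: [0.6, -1.0, -0.4]
grip_width: 85.0
grasp_force: 0.0
```

```bash
python3 st.py
```

```text
t 52.15 pos [ 405.2 -264.7   80.1] gripyaw -172.72 tilt [ 0.001 -0.001] q [-0.82  0.43  1.81  0.    0.9   0.62] F [ 0.6 -1.  -0.4] w 85.0 0.0
```

Call:
servo_tool --xyz '[[0,0,-0.02],[0,0,-0.015],[0,0,-0.009],[0,0,-0.003],[0,0,0],[0,0,0],[0,0,0],[0,0,0],[0,0,0],[0,0,0]]' --rot '[[0,0,-0.4],[0,0,0],[0,0,0],[0,0,0],[0,0,0],[0,0,0],[0,0,0],[0,0,0],[0,0,0],[0,0,0]]' --gripper '[0.085,0.085,0.085,0.085,0.085,0.05,0.05,0.05,0.05,0.05]'

```text
time_s: 53.15
position: [405.2, -264.8, 33.1]
tool_rot: [0.998, 0.06, 0.0, 0.0]
ft_force: [-0.9, 1.0, 5.7]
grip_width: 57.3
grasp_force: 31.6
```

Call:
servo_tool --xyz '[[0,0,0],[0,0,0],[0,0,0],[0,0,0.01],[0,0,0.02],[0,0,0.03],[0,0,0.03],[0,0,0.03],[0,0,0.03],[0,0,0.03]]' --rot '[[0,0,0],[0,0,0],[0,0,0],[0,0,0],[0,0,0],[0,0,0],[0,0,0],[0,0,0],[0,0,0],[0,0,0]]' --gripper '[0.05,0.05,0.05,0.05,0.05,0.05,0.05,0.05,0.05,0.05]'

```text
time_s: 54.15
position: [404.6, -264.1, 214.2]
tool_rot: [0.998, 0.06, 0.0, 0.0]
ft_force: [-0.2, -0.3, -1.0]
grip_width: 57.5
grasp_force: 33.1
```

```bash
python3 st.py
```

```text
t 54.15 pos [ 404.6 -264.1  214.2] gripyaw -173.12 tilt [ 0. -0.] q [-0.82  0.25  1.66  0.    1.23  0.63] F [-0.2 -0.3 -1. ] w 57.5 33.1
```

Call:
servo_tool --xyz '[[0.01,-0.012,0],[0.01,-0.012,0],[0.01,-0.012,0],[0.01,-0.012,0],[0.01,-0.012,0],[0.01,-0.012,0],[0.01,-0.012,0],[0.01,-0.012,0],[0.01,-0.012,0],[0.01,-0.012,0]]' --rot '[[0,0,8],[0,0,8],[0,0,8],[0,0,8],[0,0,8],[0,0,8],[0,0,8],[0,0,8],[0,0,8],[0,0,8]]' --gripper '[0.05,0.05,0.05,0.05,0.05,0.05,0.05,0.05,0.05,0.05]'

```text
time_s: 55.15
position: [505.1, -384.7, 212.8]
tool_rot: [0.724, 0.69, 0.0, -0.0]
ft_force: [0.2, -0.4, -1.4]
grip_width: 57.5
grasp_force: 33.2
```

Call:
servo_tool --xyz '[[0.004,-0.006,0],[0.004,-0.006,0],[0.004,-0.006,0],[0.005,-0.006,0],[0.005,-0.006,0],[0.005,-0.006,0],[0.005,-0.006,0],[0.005,-0.006,0],[0.005,-0.006,0],[0.005,-0.006,0]]' --rot '[[0,0,8],[0,0,8],[0,0,8],[0,0,8],[0,0,8],[0,0,8],[0,0,8],[0,0,8],[0,0,8],[0,0,8]]' --gripper '[0.05,0.05,0.05,0.05,0.05,0.05,0.05,0.05,0.05,0.05]'

```text
time_s: 56.15
position: [551.9, -444.5, 212.8]
tool_rot: [0.111, 0.994, 0.0, -0.0]
ft_force: [0.0, 0.4, -2.2]
grip_width: 57.3
grasp_force: 33.2
```

Call:
servo_tool --xyz '[[0,0,0],[0,0,0],[0,0,0],[0,0,0],[0,0,0],[0,0,0],[0,0,0],[0,0,0],[0,0,0],[0,0,0]]' --rot '[[0,0,8],[0,0,8],[0,0,8],[0,0,2.4],[0,0,0],[0,0,0],[0,0,0],[0,0,0],[0,0,0],[0,0,0]]' --gripper '[0.05,0.05,0.05,0.05,0.05,0.05,0.05,0.05,0.05,0.05]'

```text
time_s: 57.15
position: [551.9, -444.5, 212.3]
tool_rot: [-0.115, 0.993, 0.0, -0.0]
ft_force: [0.5, 0.6, -0.1]
grip_width: 57.5
grasp_force: 33.2
```

```bash
python3 st.py
```

```text
t 57.15 pos [ 551.9 -444.5  212.3] gripyaw 13.26 tilt [-0.  0.] q [-0.84  0.77  0.86 -0.    1.52 -2.65] F [ 0.5  0.6 -0.1] w 57.5 33.2
```

Call:
servo_tool --xyz '[[0,-0.004,0],[0,0,0],[0,0,-0.015],[0,0,-0.01],[0,0,-0.005],[0,0,-0.004],[0,0,-0.003],[0,0,-0.002],[0,0,0],[0,0,0]]' --rot '[[0,0,0],[0,0,0],[0,0,0],[0,0,0],[0,0,0],[0,0,0],[0,0,0],[0,0,0],[0,0,0],[0,0,0]]' --gripper '[0.05,0.05,0.05,0.05,0.05,0.05,0.05,0.05,0.05,0.05]'

```text
time_s: 58.15
position: [552.0, -448.5, 173.6]
tool_rot: [-0.116, 0.993, -0.0, 0.0]
ft_force: [-0.3, -0.8, -0.9]
grip_width: 57.5
grasp_force: 33.2
```

```bash
python3 st.py
```

```text
t 58.15 pos [ 552.  -448.5  173.6] gripyaw 13.28 tilt [ 0. -0.] q [-0.85  0.79  0.91  0.    1.44 -2.65] F [-0.3 -0.8 -0.9] w 57.5 33.2
```

Call:
servo_tool --xyz '[[0,0,-0.001],[0,0,-0.0013],[0,0,0],[0,0,0],[0,0,0],[0,0,0],[0,0,0],[0,0,0],[0,0,0.005],[0,0,0.01]]' --rot '[[0,0,0],[0,0,0],[0,0,0],[0,0,0],[0,0,0],[0,0,0],[0,0,0],[0,0,0],[0,0,0],[0,0,0]]' --gripper '[0.05,0.05,0.05,0.08,0.08,0.08,0.08,0.08,0.08,0.08]'

```text
time_s: 59.15
position: [551.7, -448.3, 185.9]
tool_rot: [-0.116, 0.993, 0.001, -0.0]
ft_force: [0.5, 0.0, 0.4]
grip_width: 80.0
grasp_force: 0.0
```

Call:
servo_tool --xyz '[[0,0,0.02],[0,0,0.025],[0,0,0.005],[-0.026,0.008,0],[-0.026,0.008,0],[-0.027,0.008,0],[-0.027,0.0105,0],[-0.027,0.0105,0],[-0.027,0.0105,0],[0,0,0]]' --rot '[[0,0,0],[0,0,0],[0,0,0],[0,0,-4],[0,0,-4],[0,0,-4],[0,0,-4],[0,0,-0.1],[0,0,0],[0,0,0]]' --gripper '[0.085,0.085,0.085,0.085,0.085,0.085,0.085,0.085,0.085,0.085]'

```text
time_s: 60.15
position: [389.9, -392.0, 236.2]
tool_rot: [0.025, 1.0, 0.0, -0.0]
ft_force: [-0.1, 0.1, -0.3]
grip_width: 85.1
grasp_force: 0.0
```

```bash
python3 st.py
```

```text
t 60.15 pos [ 389.9 -392.   236.2] gripyaw -2.9 tilt [-0.001  0.001] q [-1.    0.38  1.42 -0.    1.34 -2.52] F [-0.1  0.1 -0.3] w 85.1 0.0
```

Call:
servo_tool --xyz '[[0,0,-0.02],[0,0,-0.025],[0,0,-0.03],[0,0,-0.03],[0,0,-0.03],[0,0,-0.025],[0,0,-0.02],[0,0,-0.01],[0,0,0],[0,0,0]]' --rot '[[0,0,0],[0,0,0],[0,0,0],[0,0,0],[0,0,0],[0,0,0],[0,0,0],[0,0,0],[0,0,0],[0,0,0]]' --gripper '[0.085,0.085,0.085,0.085,0.085,0.085,0.085,0.085,0.085,0.085]'

```text
time_s: 61.15
position: [392.4, -393.4, 46.7]
tool_rot: [0.025, 1.0, -0.001, 0.0]
ft_force: [-0.0, -0.2, -0.1]
grip_width: 85.1
grasp_force: 0.0
```

```bash
python3 st.py; python3 - <<'E'
from h import *
for n in('top','side'):
    c=grab(n);pickle.dump(c,open(n+'12.pkl','wb'))
E
```

```text
t 61.15 pos [ 392.4 -393.4   46.7] gripyaw -2.82 tilt [ 0.001 -0.001] q [-1.    0.61  1.61  0.    0.92 -2.52] F [-0.  -0.2 -0.1] w 85.1 0.0
```

Call:
servo_tool --xyz '[[0,0,-0.009],[0,0,-0.0044],[0,0,0],[0,0,0],[0,0,0],[0,0,0],[0,0,0],[0,0,0],[0,0,0],[0,0,0]]' --rot '[[0,0,0],[0,0,0],[0,0,0],[0,0,0],[0,0,0],[0,0,0],[0,0,0],[0,0,0],[0,0,0],[0,0,0]]' --gripper '[0.085,0.085,0.085,0.05,0.05,0.05,0.05,0.05,0.05,0.05]'

```text
time_s: 62.25
position: [392.1, -393.2, 33.0]
tool_rot: [0.025, 1.0, -0.0, 0.0]
ft_force: [-0.4, -0.4, 5.6]
grip_width: 57.3
grasp_force: 32.3
```

Call:
servo_tool --xyz '[[0,0,0],[0,0,0.01],[0,0,0.02],[0,0,0.03],[0,0,0.03],[0,0,0.03],[0,0,0.03],[0,0,0.03],[0,0,0.03],[0,0,0.02]]' --rot '[[0,0,0],[0,0,0],[0,0,0],[0,0,0],[0,0,0],[0,0,0],[0,0,0],[0,0,0],[0,0,0],[0,0,0]]' --gripper '[0.05,0.05,0.05,0.05,0.05,0.05,0.05,0.05,0.05,0.05]'

```text
time_s: 63.25
position: [391.9, -392.8, 265.0]
tool_rot: [0.025, 1.0, -0.001, 0.001]
ft_force: [-0.6, -1.1, -2.0]
grip_width: 57.1
grasp_force: 32.7
```

```bash
python3 st.py; python3 - <<'E'
from h import *
t=pickle.load(open('top12.pkl','rb'))
m=grey(t['frame'],(440,150,500,232),3)
print('\n'.join(''.join('#' if v else '.' for v in r[440:500]) for r in m[150:232:3]))
def corners(x,y,th,z,h=((60,29),(60,-29),(-60,-29),(-60,29))):
    r=R.from_euler('z',th,degrees=True).as_matrix();return np.array([[a,b,0] for a,b in h])@r.T+[x,y,z]
print(proj(t,corners(552,-448.5,13.3,188)).round(1).tolist())
E
```

```text
t 63.25 pos [ 391.9 -392.8  265. ] gripyaw -2.82 tilt [ 0.001 -0.001] q [-1.    0.36  1.37  0.    1.41 -2.52] F [-0.6 -1.1 -2. ] w 57.1 32.7
............................................................
............................................................
.....................................#######################
...................................#########################
......................######################################
...................#########################################
...............#######################################......
..............########################################......
.........#################################################..
.....##################################################.....
......#################################################.....
......##################################################....
.......##################################################...
........#################################################...
........##################################################..
.........#################################################..
..........#################################################.
...........#################################################
...........#################################################
............################################################
.............###############################################
..............############################################..
...............#####################################........
................###########################.................
.................########............##.....................
............................................................
..........##................................................
............................................................
[[461.7, 162.3], [488.2, 156.8], [503.6, 212.4], [476.5, 218.2]]
```

Call:
servo_tool --xyz '[[0.02,-0.007,0],[0.02,-0.007,0],[0.02,-0.007,0],[0.02,-0.007,0],[0.02,-0.007,0],[0.02,-0.007,0],[0.02,-0.007,0],[0.02,-0.0065,0],[0,0,0],[0,0,0]]' --rot '[[0,0,2],[0,0,2],[0,0,2],[0,0,2],[0,0,2],[0,0,2],[0,0,2],[0,0,2.1],[0,0,0],[0,0,0]]' --gripper '[0.05,0.05,0.05,0.05,0.05,0.05,0.05,0.05,0.05,0.05]'

```text
time_s: 64.25
position: [551.7, -448.2, 262.1]
tool_rot: [-0.115, 0.993, 0.001, -0.0]
ft_force: [0.1, 0.4, -0.8]
grip_width: 57.4
grasp_force: 32.8
```

Call:
servo_tool --xyz '[[0,0,0],[0,0,-0.015],[0,0,-0.01],[0,0,-0.01],[0,0,-0.005],[0,0,0],[0,0,0],[0,0,0],[0,0,0],[0,0,0]]' --rot '[[0,0,0],[0,0,0],[0,0,0],[0,0,0],[0,0,0],[0,0,0],[0,0,0],[0,0,0],[0,0,0],[0,0,0]]' --gripper '[0.05,0.05,0.05,0.05,0.05,0.05,0.05,0.05,0.05,0.05]'

```text
time_s: 65.25
position: [552.0, -448.5, 222.9]
tool_rot: [-0.116, 0.993, -0.0, 0.0]
ft_force: [0.7, -0.5, -0.4]
grip_width: 57.5
grasp_force: 32.9
```

```bash
python3 st.py
```

```text
t 65.25 pos [ 552.  -448.5  222.9] gripyaw 13.27 tilt [ 0. -0.] q [-0.85  0.77  0.83 -0.    1.54 -2.65] F [ 0.7 -0.5 -0.4] w 57.5 32.9
```

Call:
servo_tool --xyz '[[0,0,-0.003],[0,0,-0.002],[0,0,-0.002],[0,0,-0.001],[0,0,-0.001],[0,0,-0.0005],[0,0,0],[0,0,0],[0,0,0],[0,0,0]]' --rot '[[0,0,0],[0,0,0],[0,0,0],[0,0,0],[0,0,0],[0,0,0],[0,0,0],[0,0,0],[0,0,0],[0,0,0]]' --gripper '[0.05,0.05,0.05,0.05,0.05,0.05,0.05,0.05,0.05,0.05]'

```text
time_s: 66.25
position: [552.0, -448.5, 213.4]
tool_rot: [-0.116, 0.993, -0.0, 0.0]
ft_force: [-0.7, 0.1, 1.1]
grip_width: 57.2
grasp_force: 33.1
```

```bash
python3 st.py
```

```text
t 66.25 pos [ 552.  -448.5  213.4] gripyaw 13.27 tilt [ 0. -0.] q [-0.85  0.77  0.85 -0.    1.52 -2.65] F [-0.7  0.1  1.1] w 57.2 33.1
```

Call:
servo_tool --xyz '[[0,0,0],[0,0,0],[0,0,0],[0,0,0],[0,0,0],[0,0,0.005],[0,0,0.01],[0,0,0.02],[0,0,0.025],[0,0,0.025]]' --rot '[[0,0,0],[0,0,0],[0,0,0],[0,0,0],[0,0,0],[0,0,0],[0,0,0],[0,0,0],[0,0,0],[0,0,0]]' --gripper '[0.08,0.08,0.08,0.08,0.08,0.08,0.08,0.08,0.08,0.08]'

```text
time_s: 67.25
position: [551.8, -448.3, 300.2]
tool_rot: [-0.116, 0.993, -0.0, 0.0]
ft_force: [-0.2, -0.2, 0.3]
grip_width: 80.1
grasp_force: 0.0
```

Call:
servo_tool --xyz '[[-0.01,0.02,0.005],[-0.02,0.03,0],[-0.02,0.03,0],[-0.02,0.03,0],[-0.02,0.03,0],[-0.02,0.03,0],[-0.02,0.03,0],[-0.02,0.03,0],[0,0,0],[0,0,0]]' --rot '[[0,0,0],[0,0,0],[0,0,0],[0,0,0],[0,0,0],[0,0,0],[0,0,0],[0,0,0],[0,0,0],[0,0,0]]' --gripper '[0.08,0.08,0.08,0.08,0.08,0.08,0.08,0.08,0.08,0.08]'

```text
time_s: 68.25
position: [402.1, -218.5, 304.4]
tool_rot: [-0.116, 0.993, -0.001, 0.001]
ft_force: [0.6, 0.3, 0.5]
grip_width: 80.0
grasp_force: 0.0
```

```bash
python3 st.py; python3 - <<'E'
from h import *
T=grab('top');S=grab('side')
pickle.dump(T,open('top13.pkl','wb'));pickle.dump(S,open('side13.pkl','wb'))
def corners(x,y,th,z,h=((60,29),(60,-29),(-60,-29),(-60,29))):
    r=R.from_euler('z',th,degrees=True).as_matrix();return np.array([[a,b,0] for a,b in h])@r.T+[x,y,z]
print(proj(T,corners(552,-448.5,13.3,230)).round(1).tolist())
print('stray-like', end=' ')
f=T['frame'];x0,y0,x1,y1=275,145,420,215
m=((f[y0:y1,x0:x1,2].astype(int)-f[y0:y1,x0:x1,0])>0).astype(np.uint8)
n,l,st,ce=cv2.connectedComponentsWithStats(cv2.morphologyEx(m,3,np.ones((3,3))));print([(st[i],(ce[i]+[x0,y0]).round()) for i in range(1,n) if st[i][4]>8])
A=cv2.resize(S['frame'][110:210,290:400,::-1],None,fx=3.6,fy=3.6,interpolation=2)
B=cv2.resize(T['frame'][140:240,425:535,::-1],None,fx=3.6,fy=3.6,interpolation=2)
cv2.imwrite('pics/fin.png',np.hstack([A,B]))
E
```

```text
t 68.25 pos [ 402.1 -218.5  304.4] gripyaw 13.3 tilt [ 0.002 -0.002] q [-0.75  0.12  1.58 -0.    1.44 -2.56] F [0.6 0.3 0.5] w 80.0 0.0
[[468.2, 157.0], [496.0, 151.3], [512.3, 209.6], [484.0, 215.7]]
stray-like [(array([81,  4, 20, 16, 90], dtype=int32), array([367., 158.])), (array([80,  6,  5,  8, 19], dtype=int32), array([357., 154.]))]
```

```bash
python3 - <<'E'
from h import *
T=pickle.load(open('top13.pkl','rb'));S=pickle.load(open('side13.pkl','rb'))
def corners(x,y,th,z,h=((60,29),(60,-29),(-60,-29),(-60,29))):
    r=R.from_euler('z',th,degrees=True).as_matrix();return np.array([[a,b,0] for a,b in h])@r.T+[x,y,z]
m=grey(T['frame'],(440,145,520,232),3)
print('\n'.join(''.join('#' if v else '.' for v in r[440:522]) for r in m[146:230:3]))
print(proj(S,corners(552,-448.5,13.3,230)).round(1).tolist(),proj(S,corners(552,-448.5,13.3,62)).round(1).tolist())
m=grey(S['frame'],(300,80,380,200),3)
print('\n'.join(''.join('#' if v else '.' for v in r[305:375]) for r in m[95:195:3]))
E
```

```text
..................................................................................
..................................................................................
......................................................##..........................
......................................####################........................
............................###############################################.......
.........................##################################################.......
...................########################################################.......
..................#########################################################.......
..............##################################################..................
..........######################################################..................
......#############################################################...............
.....###########################################################..................
......##########################################################..................
.......##############
[... 3067 characters left out ...]
##########################################...................
.....###############################################..................
....####.............###########################......................
....####.............########################.........................
...####...............................................................
......................................................................
......................................................................
......................................................................
......................................................................
......................................................................
```

```bash
python3 -c "
from rig import order;print(order.hand_in())"
```

```text
the job is handed in; nothing more can be done
None
```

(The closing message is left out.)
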